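# Clear the glue pot and stack blanks to dry on the bench warmer

## Robot

A 6-joint arm with a two-finger parallel gripper is mounted at the origin on the work surface. World frame = base frame: x ahead of the robot, y to its left, z up, the work surface at z = 0. Lengths are in m, angles in rad, forces in N, time in s.
With the tool pointing down it reaches from about 0.3 to 1 m from the base axis. Payload 5.1 kg.
Tool frame: the origin (TCP) lies midway between the tips of the shut fingers; the grasp point (between the pads) lies 19 mm behind it; z points along the fingers, y is the line along which they close (so a half turn about z gives the same grasp; the last joint's range is limited). The gripper opens to 95 mm and grips with 3 to 60 N. Pads are 20 mm wide; open, the fingers measure 119 mm over their backs; the gripper's body (75 mm by 180 mm) begins 59 mm behind the grasp point.
Start: joints at [-1.382, 0.124, 1.65, -0, 1.367, -0.083], TCP at [0.174, -0.626, 0.215] pointing down, gripper open.
Joint ranges: [-2.61, 2.61], [-1.02, 2.33], [0.03, 2.71], [-1.35, 4.49], [0.32, 2.68], [-2.91, 2.91]. Speed limits (rad/s): [2.57, 2.57, 3.14, 3.14, 3.14, 3.14].

## Interface

Orientations are given as a unit quaternion [x, y, z, w].
In Python, from bench import bot gives the robot as it stands. The module is installed in compiled form; this text tells all that it offers.
- The arm moves only by the tool arm_command, never from a script. Its argument "rows" is a list of rows, each a list of 3 entries, a list of its own where there are three numbers: the turn, a rotation vector about the tool's x, y, z each as a share of 2 rad, from -1 to 1, then the shift along the tool's x, y, z each as a share of 0.25 m, from -1 to 1, then the opening, from 0 (shut) to 1 (fully open). In form: [[[rx, ry, rz], [tx, ty, tz], claw], ...]. A call has 1 to 5 rows; each row is the pose to reach, as a shift and turn from the pose commanded when the call began, along the tool's axes at that moment; what a row does not reach only later rows make up. A row lasts 1/8 s, in which the tool goes at most 62.5 mm and 10.7 degrees, less where a joint would pass 70% of its speed; a pose out of reach is approached as far as the arm can. A call with a number of a shift or a turn outside -1 to 1 is refused whole. A call with a gripper value outside its range is refused whole. The fingers move at their own pace and stop on an object; the grip force is fixed at half the most. Time passes only in rows, so rows that repeat a pose let the fingers close. It gives the time, the measured TCP pose, the force, the opening and the grip force at its end, in the units of the state.
- bot.state(): the state, without advancing time (a new reading comes with each control period).
- bot.snapshot(name): name is "scene" or "top" or "wrist"; returns the picture (384x512x3 uint8, red, green, blue); there is no depth.
- bot.camera_model(name): a dict with "fx", "fy", "cx", "cy" (pixels), "R" (3x3) and "t" (3): a world point X has camera coordinates R X + t; the wrist camera has in their place "hand_eye" (4x4, takes a point from camera to tool coordinates, whose origin is the TCP and whose axes are the flange's). Camera axes: x right, y down, z forward; pixel columns grow to the right and rows downward; lengths in m; the calibration is good to about 2 mm. A picture is of the moment at which its call begins: read the wrist's pose just before it. camera_model takes no time and is no camera call.
- bot.finish_job(): hands the job in; it is judged then, once.
Trained networks look in the newest picture that a camera, given by its name, has taken for a name from the list of things; names that differ only in an ending like _2 or _b are one class to them, and where a whole thing is asked for, a point or a joint stands for the part that bears it (a point fixed in the world has none). Each returns a list of dicts, best first, with "p" (0 to 1); they miss things now and then, are a little off and sometimes report something else, mostly with a low value. They report only what shows in the picture. A call takes as long as a camera call. They do not tell look-alikes from the thing itself.
- bot.search_frame(camera, thing): "box" ([left, top, right, bottom] in pixels, round what is visible of it).
- bot.silhouettes(camera, thing): "pixels" (384x512 bool, what is visible of it) and "box" ([left, top, right, bottom] in pixels, round what is visible of it).
The state is a dict: "time": time; "qpos": joint angles; "joint_vel": joint speeds; "joint_efforts": joint torques, N m; "eef_pos": TCP position; "eef_rot": TCP orientation; "force": force on the tool from outside, world axes, zero at the start; "ft_torque": the same for the moment, N m; "finger_gap": finger opening in m; "grasp_force": force on a finger pad.
Only numpy, scipy, OpenCV 4.12 (cv2) and the standard library are available. Lean on these libraries where they do the work, as an engineer would, in place of code of your own. Each camera call takes 0.05 s, during which the arm holds its last target. There are 200 camera calls.

## Task

Lift the glue pot by its handle off the bench warmer and stand it upright in the middle of the round cork mat. Then stack all the round wood blanks from the tray on the warmer as a neat pyramid, three lying in the grooves and the others saddled in the gaps above, all lying along the grooves with their ends nearly in line, midway along the grooves; last of all slide the orange heat slider back to the green line. Do not tip the pot, and leave the puppet head, the varnish jar and the mallet alone.

Things in the scene. Friction and masses are not known exactly. Their poses are not given: they have to be found in the camera images.
- warmer: Grey bench warmer, fixed. Origin: centre of its underside; x along the grooves, y across them, z up. Body 150 (x) x 170 (y) x 50 mm high. On top four steel bars 130 long (x), 16 wide, 6 high, at y = -66, -22, 22, 66 mm, leave three grooves centred at y = -44, 0, 44. The pot at first stands on the bars. A black ledge 20 mm high, x = -75 to -145, carries the slider.
- groove_mid (a point): Middle of the middle groove, on the axis of a blank lying there: 70 mm above the warmer's origin. A blank in a groove rests on the two bar edges, which centre it. Second-layer blanks (over warmer y = -22, 22) have their axes 34 mm above this point, the third-layer one (y = 0) 67 mm above.
- heat (a joint): Position (m) of the orange heat slider on the ledge: 0 at the warmer's -y end of its track, 0.100 at the +y end (hot). It runs along the warmer's y with about 1.5 N of friction and stays where it is left. Set to the green line it reads 0.035.
- heat_top (a point): Centre of the top of the orange slider grip, 75 mm above the bench. The grip is 28 mm (warmer x) by 20 mm (warmer y) and 40 mm high, standing on a track 40 mm wide (x) whose top is 34 mm above the bench.
- green_line (a point): Point on the track's centre line, at its top (34 mm above the bench), in line with the green line painted on the ledge on both sides of the track: the slider grip's middle belongs here. (A red line 55 mm further towards warmer +y marks the hot setting.)
- pot: Lidded glue pot, blue with a white lid, 0.35 to 0.65 kg, 88 mm across, 81 mm high without the handle. Origin: centre of its underside, z up. A fixed bail handle arches over it along the pot's y: a wooden grip 18 mm thick and 52 mm long, axis along the pot's y, centred 130 mm above the origin; 40 mm clear between grip and lid. Pinch the grip across it, along the pot's x.
- mat: Round cork mat, 120 mm across, 6 mm thick, fixed to the bench. Origin: centre of its underside.
- tray: Grey tray with a dark wooden rim, fixed to the bench, 250 (x) x 180 (y) mm, floor 6 mm above the bench, rim 6 mm above its floor. Holds the blanks, in up to two columns along x and three rows along y. Origin: centre of its underside.
- blank1: Round limewood blank, cylinder 40 mm across and 62 mm long, 50 g, darker end grain. Origin: its centre; its x runs along the cylinder's axis. Lies on its side (axis roughly level). Can be absent. It may be taken by its two flat ends.
- blank2: Round limewood blank, cylinder 40 mm across and 62 mm long, 50 g, darker end grain. Origin: its centre; its x runs along the cylinder's axis. Lies on its side (axis roughly level). Can be absent. It may be taken by its two flat ends.
- blank3: Round limewood blank, cylinder 40 mm across and 62 mm long, 50 g, darker end grain. Origin: its centre; its x runs along the cylinder's axis. Lies on its side (axis roughly level). Can be absent. It may be taken by its two flat ends.
- blank4: Round limewood blank, cylinder 40 mm across and 62 mm long, 50 g, darker end grain. Origin: its centre; its x runs along the cylinder's axis. Lies on its side (axis roughly level). Can be absent. It may be taken by its two flat ends.
- blank5: Round limewood blank, cylinder 40 mm across and 62 mm long, 50 g, darker end grain. Origin: its centre; its x runs along the cylinder's axis. Lies on its side (axis roughly level). Can be absent. It may be taken by its two flat ends.
- blank6: Round limewood blank, cylinder 40 mm across and 62 mm long, 50 g, darker end grain. Origin: its centre; its x runs along the cylinder's axis. Lies on its side (axis roughly level). Can be absent. It may be taken by its two flat ends.
- puppet_head: Carved puppet head on a neck, about 65 mm across, 105 mm high. Bystander at the far side of the bench, loose. Origin: centre of its underside.
- varnish_jar: Amber varnish jar, 64 mm across, 90 mm high. Bystander at the far side of the bench, loose. Origin: centre of its underside.
- mallet: Dark wooden carver's mallet standing on its head, 72 mm across, 150 mm high. Bystander at the far side of the bench, loose. Origin: centre of its underside.
Things that resemble listed ones, but are neither listed nor needed, are in the scene too. Leave any purple, red or yellow look-alike of the blank3 alone.

How it is judged:
On the way, in this order (a step that is already met when the one before it is completed fails the run):
1. the pot stands upright on the cork mat, released (horizontal distance between pot and mat below 0.02 m and height (world z) of pot between 0.002 and 0.011 m and angle between pot's own z axis and vertical below 0.08 rad and linear speed of pot below 0.02 m/s and contact force between the fingers and pot below 0.2 N), for 0.2 s.
2. all the blanks that are there lie still in the pyramid on the warmer (x of blank1 in the frame of warmer between -0.02 and 0.02 m and angle between the x axis of each of blank1, blank2, blank3, blank4, blank5, blank6 and the x axis of warmer, either way round below 0.17 rad and linear speed of each of blank1, blank2, blank3, blank4, blank5, blank6 below 0.02 m/s and ((y of blank1 in the frame of warmer between -0.052 and -0.036 m and z of blank1 in the frame of warmer between 0.063 and 0.077 m) or (y of blank1 in the frame of warmer between -0.008 and 0.008 m and z of blank1 in the frame of warmer between 0.063 and 0.077 m) or (y of blank1 in the frame of warmer between 0.036 and 0.052 m and z of blank1 in the frame of warmer between 0.063 and 0.077 m) or (y of blank1 in the frame of warmer between -0.03 and -0.014 m and z of blank1 in the frame of warmer between 0.097 and 0.111 m) or (y of blank1 in the frame of warmer between 0.014 and 0.03 m and z of blank1 in the frame of warmer between 0.097 and 0.111 m) or (y of blank1 in the frame of warmer between -0.008 and 0.008 m and z of blank1 in the frame of warmer between 0.13 and 0.144 m)) and x of blank2 in the frame of warmer between -0.02 and 0.02 m and ((y of blank2 in the frame of warmer between -0.052 and -0.036 m and z of blank2 in the frame of warmer between 0.063 and 0.077 m) or (y of blank2 in the frame of warmer between -0.008 and 0.008 m and z of blank2 in the frame of warmer between 0.063 and 0.077 m) or (y of blank2 in the frame of warmer between 0.036 and 0.052 m and z of blank2 in the frame of warmer between 0.063 and 0.077 m) or (y of blank2 in the frame of warmer between -0.03 and -0.014 m and z of blank2 in the frame of warmer between 0.097 and 0.111 m) or (y of blank2 in the frame of warmer between 0.014 and 0.03 m and z of blank2 in the frame of warmer between 0.097 and 0.111 m) or (y of blank2 in the frame of warmer between -0.008 and 0.008 m and z of blank2 in the frame of warmer between 0.13 and 0.144 m)) and x of blank3 in the frame of warmer between -0.02 and 0.02 m and ((y of blank3 in the frame of warmer between -0.052 and -0.036 m and z of blank3 in the frame of warmer between 0.063 and 0.077 m) or (y of blank3 in the frame of warmer between -0.008 and 0.008 m and z of blank3 in the frame of warmer between 0.063 and 0.077 m) or (y of blank3 in the frame of warmer between 0.036 and 0.052 m and z of blank3 in the frame of warmer between 0.063 and 0.077 m) or (y of blank3 in the frame of warmer between -0.03 and -0.014 m and z of blank3 in the frame of warmer between 0.097 and 0.111 m) or (y of blank3 in the frame of warmer between 0.014 and 0.03 m and z of blank3 in the frame of warmer between 0.097 and 0.111 m) or (y of blank3 in the frame of warmer between -0.008 and 0.008 m and z of blank3 in the frame of warmer between 0.13 and 0.144 m)) and x of blank4 in the frame of warmer between -0.02 and 0.02 m and ((y of blank4 in the frame of warmer between -0.052 and -0.036 m and z of blank4 in the frame of warmer between 0.063 and 0.077 m) or (y of blank4 in the frame of warmer between -0.008 and 0.008 m and z of blank4 in the frame of warmer between 0.063 and 0.077 m) or (y of blank4 in the frame of warmer between 0.036 and 0.052 m and z of blank4 in the frame of warmer between 0.063 and 0.077 m) or (y of blank4 in the frame of warmer between -0.03 and -0.014 m and z of blank4 in the frame of warmer between 0.097 and 0.111 m) or (y of blank4 in the frame of warmer between 0.014 and 0.03 m and z of blank4 in the frame of warmer between 0.097 and 0.111 m) or (y of blank4 in the frame of warmer between -0.008 and 0.008 m and z of blank4 in the frame of warmer between 0.13 and 0.144 m)) and x of blank5 in the frame of warmer between -0.02 and 0.02 m and ((y of blank5 in the frame of warmer between -0.052 and -0.036 m and z of blank5 in the frame of warmer between 0.063 and 0.077 m) or (y of blank5 in the frame of warmer between -0.008 and 0.008 m and z of blank5 in the frame of warmer between 0.063 and 0.077 m) or (y of blank5 in the frame of warmer between 0.036 and 0.052 m and z of blank5 in the frame of warmer between 0.063 and 0.077 m) or (y of blank5 in the frame of warmer between -0.03 and -0.014 m and z of blank5 in the frame of warmer between 0.097 and 0.111 m) or (y of blank5 in the frame of warmer between 0.014 and 0.03 m and z of blank5 in the frame of warmer between 0.097 and 0.111 m) or (y of blank5 in the frame of warmer between -0.008 and 0.008 m and z of blank5 in the frame of warmer between 0.13 and 0.144 m)) and x of blank6 in the frame of warmer between -0.02 and 0.02 m and ((y of blank6 in the frame of warmer between -0.052 and -0.036 m and z of blank6 in the frame of warmer between 0.063 and 0.077 m) or (y of blank6 in the frame of warmer between -0.008 and 0.008 m and z of blank6 in the frame of warmer between 0.063 and 0.077 m) or (y of blank6 in the frame of warmer between 0.036 and 0.052 m and z of blank6 in the frame of warmer between 0.063 and 0.077 m) or (y of blank6 in the frame of warmer between -0.03 and -0.014 m and z of blank6 in the frame of warmer between 0.097 and 0.111 m) or (y of blank6 in the frame of warmer between 0.014 and 0.03 m and z of blank6 in the frame of warmer between 0.097 and 0.111 m) or (y of blank6 in the frame of warmer between -0.008 and 0.008 m and z of blank6 in the frame of warmer between 0.13 and 0.144 m))), for 0.2 s.
3. the heat slider is at the green line (value of joint heat between 0.029 and 0.041 m), for 0.2 s.
At the end, for the whole second after the job is handed in: Pot upright, released, within 20 mm of the mat's centre; each blank at rest in a pyramid place (grooves, then gaps above): within 8 mm across, 7 mm in height, 20 mm of mid-groove along it, 0.17 rad of its direction; heat slider within 6 mm of the green line (all of step 1 and all of step 2 and all of step 3); the robot touches nothing.
It fails at once if the pot is tipped by more than 35 degrees (angle between pot's own z axis and vertical above 0.61 rad).
It fails at once if a bystander (puppet head, varnish jar, mallet) is moved by more than 30 mm (distance of any of puppet_head, varnish_jar, mallet from where it was at the start of the episode above 0.03 m).
Of blank1, blank2, blank3, blank4, blank5, blank6 only 4 to 6 are there at a start; the rules pass over those that are not, and their reading is None.
At some moment in a run one of pot may be knocked a few centimetres aside while the robot is not near it.
It also fails if it takes over 210 s, if anything falls off the work surface, if the arm or the gripper's body presses on something with over 40 N, if the wrist force passes 120 N, or if a joint passes its speed limit or range.

## Working session

There is one attempt and no reset: what is moved stays moved. The work goes in short steps, Python scripts to look and compute and a tool call to move; the robot and the scene stay as the last step left them, time stands still between calls to the robot, and variables do not carry over. Pictures are saved under pics/ and viewed, at most 14 in all, crops included, and the job is handed in when it is done.

Besides the shell and the picture viewer there is one more tool, called after ">>>" by a JSON object that holds its "op" and its "data", one argument or row to a line. arm_command: Moves the arm, as the interface text tells. Its arguments: {"type":"object","properties":{"rows":{"type":"array","items":{"type":"array"}}},"required":["rows"]}

```bash
mkdir -p pics; python3 - <<'E'
from bench import bot
import cv2,numpy as np
s=bot.state();print(s['time'],s['eef_pos'],s['eef_rot'],s['finger_gap'])
a=[]
for n in ['scene','top']:
    im=bot.snapshot(n);cv2.imwrite(f'pics/{n}0.png',im[:,:,::-1])
    m=bot.camera_model(n);print(n,{k:np.round(v,4).tolist() for k,v in m.items()})
    for t in ['warmer','heat_top','pot','mat','tray','blank1','puppet_head','varnish_jar','mallet']:
        print(t,[(np.round(d['box']).astype(int).tolist(),round(d['p'],2)) for d in bot.search_frame(n,t)])
print(np.round(bot.camera_model('wrist')['hand_eye'],4).tolist(),bot.camera_model('wrist')['fx'])
E
```

```text
0.0 [ 0.17436535 -0.62552754  0.21342627] [ 9.90776205e-01  1.35504603e-01 -6.83571466e-05 -1.00419865e-03] 0.0955214783317757
scene {'fx': 434.0241, 'fy': 434.0241, 'cx': 255.5356, 'cy': 196.6691, 'R': [[-0.4586, 0.8885, -0.0163], [0.7341, 0.3684, -0.5704], [-0.5008, -0.2735, -0.8212]], 't': [0.2257, -0.3441, 1.7236]}
warmer [([200, 174, 274, 244], 0.63)]
heat_top [([250, 182, 258, 193], 0.51)]
pot [([209, 179, 240, 220], 0.89)]
mat [([150, 157, 190, 183], 0.64)]
tray [([310, 199, 380, 280], 0.56)]
blank1 [([345, 213, 359, 234], 0.77), ([317, 171, 338, 181], 0.75), ([330, 201, 343, 228], 0.72), ([361, 216, 373, 240], 0.7), ([282, 216, 301, 228], 0.68), ([316, 238, 334, 261], 0.67), ([335, 238, 353, 267], 0.64), ([352, 246, 370, 269], 0.64), ([360, 181, 378, 194], 0.49)]
puppet_head [([262, 260, 283, 295], 0.82), ([328, 203, 344, 229], 0.21)]
varnish_jar [([156, 217, 179, 246], 0.77)]
mallet [([311, 200, 384, 283], 0.74), ([198, 248, 222, 276], 0.66), ([150, 156, 186, 183], 0.64)]
top {'fx': 417.9261, 'fy': 417.9261, 'cx': 257.1345, 'cy': 186.3339, 'R': [[0.0025, -1.0, 0.0084], [-0.9
[... 234 characters left out ...]
42, 175, 380, 209], 0.66), ([239, 144, 296, 216], 0.38)]
tray [([123, 157, 189, 239], 0.71), ([253, 200, 263, 208], 0.23)]
blank1 [([149, 206, 164, 227], 0.81), ([126, 168, 139, 191], 0.76), ([146, 167, 158, 187], 0.66), ([129, 206, 148, 228], 0.66), ([139, 254, 167, 273], 0.66), ([158, 162, 172, 186], 0.58), ([190, 109, 209, 130], 0.54), ([166, 201, 180, 224], 0.48), ([199, 180, 224, 200], 0.48), ([238, 144, 296, 214], 0.15)]
puppet_head [([188, 109, 209, 134], 0.69)]
varnish_jar [([147, 165, 156, 188], 0.43)]
mallet [([247, 96, 268, 124], 0.63)]
[[-0.0007, -0.9703, -0.2417, 0.0675], [1.0, -0.0009, 0.0003, 0.0003], [-0.0005, -0.2417, 0.9703, -0.1702], [0.0, 0.0, 0.0, 1.0]] 326.9566677491566
```

View pics/top0.png

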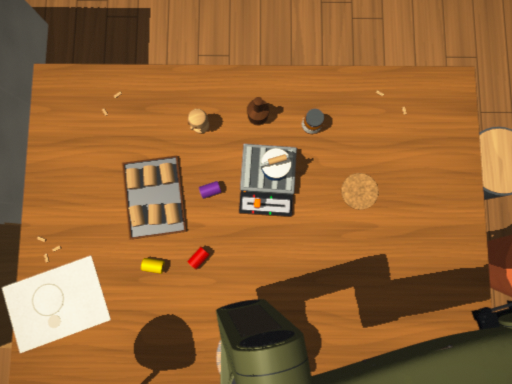

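View pics/scene0.png

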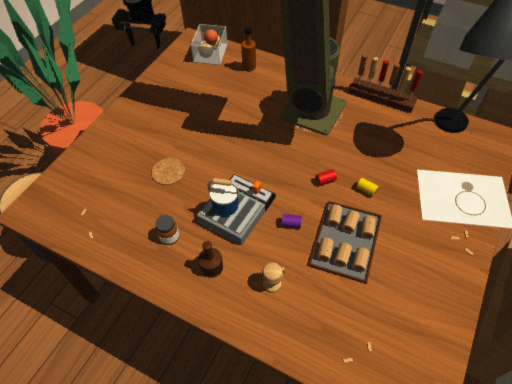

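The top view shows the warmer at about (268,180), the pot on it at (276,163), the mat at (360,191), and the tray at (155,197) holding six limewood blanks. The purple (210,189), red (199,258) and yellow (153,265) cylinders are look-alikes outside the tray. The scene view agrees: six plain blanks in the tray, and the orange slider at the warmer's +y end.

```bash
cat > h.py <<'E'
from bench import bot
import cv2,numpy as np
from scipy.spatial.transform import Rotation as R
def pose():
    s=bot.state();return np.array(s['eef_pos']),R.from_quat(s['eef_rot'])
def cam(n,P=None):
    m=bot.camera_model(n);K=(m['fx'],m['fy'],m['cx'],m['cy'])
    if n=='wrist':
        p,r=P;H=np.array(m['hand_eye']);Rc=r.as_matrix()@H[:3,:3];c=p+r.as_matrix()@H[:3,3]
    else:
        Rc=np.array(m['R']).T;c=-Rc@np.array(m['t'])
    return K,Rc,c
def pix2w(C,uv,z):
    (fx,fy,cx,cy),Rc,c=C;uv=np.atleast_2d(np.array(uv,float))
    d=np.c_[(uv[:,0]-cx)/fx,(uv[:,1]-cy)/fy,np.ones(len(uv))]@Rc.T
    return c+d*((z-c[2])/d[:,2])[:,None]
def w2pix(C,X):
    (fx,fy,cx,cy),Rc,c=C;q=(np.atleast_2d(X)-c)@Rc
    return np.c_[fx*q[:,0]/q[:,2]+cx,fy*q[:,1]/q[:,2]+cy]
def down(yaw):  # tool down, tool y axis at heading yaw (world)
    y=np.array([np.cos(yaw),np.sin(yaw),0]);z=np.array([0,0,-1.]);return R.from_matrix(np.c_[np.cross(y,z),y,z])
def plan(wps,P=None):
    """wps: (x,y,z,yaw); prints turn and shift shares and rows needed for each call"""
    p,r=P or pose()
    for x,y,z,yaw in wps:
        q=np.array([x,y,z]);t=down(yaw)
        rv=(r.inv()*t).as_rotvec();sh=r.inv().apply(q-p)
        n=max(np.ceil(np.linalg.norm(sh)/.0625),np.ceil(np.degrees(np.linalg.norm(rv))/10.7))
        print(np.round(rv/2,3).tolist(),np.round(sh/.25,3).tolist(),'rows',int(n));p,r=q,t
def snap(n,name=None):
    P=pose();im=bot.snapshot(n)
    if name:cv2.imwrite(f'pics/{name}.png',im[:,:,::-1])
    return im,cam(n,P)
E
python3 - <<'E'
from h import *
C=cam('top')
for n,uv,z in [('mat',(360.5,191.5),.006),('pot lid',(276,163),.137),('grip',(277.5,159.5),.186),('warmer',(268,168),.056),('slider',(257,202.5),.075),('tray',(155,197),.01),('mallet',(258,110),.1),('jar',(314,120),.09),('head',(198,120),.1),
 ]: print(n,pix2w(C,uv,z)[0].round(3))
print(bot.state()['qpos'])
plan([(.5,-.3,.4,0.0)])
plan([(.5,-.3,.4,np.pi)])
E
```

```text
mat [ 0.517 -0.344  0.006]
pot lid [ 0.585 -0.063  0.137]
grip [ 0.585 -0.065  0.186]
warmer [ 0.584 -0.042  0.056]
slider [ 0.473 -0.008  0.075]
tray [0.497 0.32  0.01 ]
mallet [ 0.759 -0.01   0.1  ]
jar [ 0.731 -0.185  0.09 ]
head [0.726 0.175 0.1  ]
[-1.38162236e+00  1.23804841e-01  1.65029131e+00  1.53276157e-05
  1.36747468e+00 -8.26038057e-02]
[0.0, 0.0, -0.65] [1.605, -0.907, -0.741] rows 8
[0.0, -0.0, 0.921] [1.605, -0.907, -0.741] rows 10
```

```bash
python3 -c "
from h import *
plan([(.35,-.45,.35,-.65),(.5,-.22,.36,0)])"
```

```text
[0.0, -0.0, -0.325] [0.866, -0.49, -0.541] rows 5
[0.0, 0.0, -0.325] [1.096, -0.079, -0.04] rows 5
```

>>> {"op": "arm_command", "data": {
  "rows": [
    [[0,0,-0.325],[0.866,-0.49,-0.54],1],
    [[0,0,-0.325],[0.866,-0.49,-0.54],1],
    [[0,0,-0.325],[0.866,-0.49,-0.54],1],
    [[0,0,-0.325],[0.866,-0.49,-0.54],1],
    [[0,0,-0.325],[0.866,-0.49,-0.54],1]
  ]
}}

```text
time: 1.62
eef_pos: [0.352, -0.4485, 0.3524]
eef_rot: [0.895, 0.446, 0.0, 0.002]
force: [0.8, -0.4, 0.9]
finger_gap: 0.095
grasp_force: 0.0
```

>>> {"op": "arm_command", "data": {
  "rows": [
    [[0,0,-0.325],[1,-0.08,-0.04],1],
    [[0,0,-0.325],[1,-0.08,-0.04],1],
    [[0,0,-0.325],[1,-0.08,-0.04],1],
    [[0,0,-0.325],[1,-0.08,-0.04],1],
    [[0,0,-0.325],[1,-0.08,-0.04],1]
  ]
}}

```text
time: 2.25
eef_pos: [0.4869, -0.2355, 0.3602]
eef_rot: [0.705, 0.71, 0.0, 0.0]
force: [-0.5, 0.1, -1.2]
finger_gap: 0.095
grasp_force: 0.0
```

```bash
python3 - <<'E'
from h import *
im,C=snap('wrist','w1')
for t,z in [('pot',.137),('mat',.006),('warmer',.05),('heat_top',.075)]:
    for d in bot.silhouettes('wrist',t)[:2]:
        m=d['pixels'].astype(np.uint8);r=cv2.minAreaRect(cv2.findNonZero(m))
        print(t,round(d['p'],2),np.round(d['box']),np.round(r[0]),np.round(r[1]),round(r[2],1),pix2w(C,r[0],z)[0].round(4))
E
```

```text
pot 0.96 [297.   0. 387.  65.] [341.  32.] [64. 86.] 90.0 [ 0.5802 -0.0821  0.137 ]
pot 0.47 [220.   2. 382.  89.] [300.  42.] [160.  86.] 3.4 [ 0.5351 -0.0931  0.137 ]
mat 0.75 [238. 185. 307. 252.] [273. 217.] [68. 68.] 45.0 [ 0.517  -0.3399  0.006 ]
warmer 0.57 [220.   1. 387.  86.] [303.  44.] [ 89. 166.] 90.0 [ 0.5504 -0.079   0.05  ]
```

View pics/w1.png

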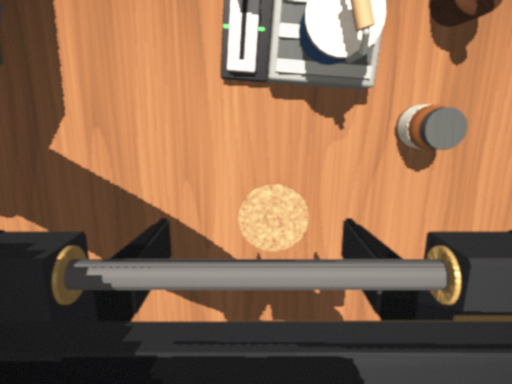

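The wrist view shows the mat at (273,217), the pot at (341,32) with its grip at (362,12), and the green line at (243,28). I'll move left to bring the whole warmer into view.

>>> {"op": "arm_command", "data": {
  "rows": [
    [[0,0,0],[0.95,0.12,0],1],
    [[0,0,0],[0.95,0.12,0],1],
    [[0,0,0],[0.95,0.12,0],1],
    [[0,0,0],[0.95,0.12,0],1],
    [[0,0,0],[0.95,0.12,0],1]
  ]
}}

```text
time: 3.12
eef_pos: [0.5151, 0.0002, 0.3596]
eef_rot: [0.706, 0.708, 0.0, -0.0]
force: [1.0, -0.5, 0.2]
finger_gap: 0.0951
grasp_force: 0.0
```

```bash
python3 - <<'E'
from h import *
im,C=snap('wrist','w2')
print(pose()[0])
for t,z in [('pot',.137),('warmer',.05),('heat_top',.075)]:
    for d in bot.silhouettes('wrist',t)[:2]:
        m=d['pixels'].astype(np.uint8);r=cv2.minAreaRect(cv2.findNonZero(m))
        print(t,round(d['p'],2),np.round(d['box']),np.round(r[0]),np.round(r[1]),round(r[2],1),pix2w(C,r[0],z)[0].round(4))
cv2.imwrite('pics/w2c.png',cv2.resize(im[0:250,150:450],None,fx=2.4,fy=2.4,interpolation=cv2.INTER_CUBIC)[:,:,::-1])
E
```

```text
[ 0.51500012 -0.00134764  0.35953306]
pot 0.71 [272. 176. 345. 261.] [307. 214.] [75. 72.] 24.4 [ 0.5799 -0.0571  0.137 ]
warmer 0.96 [205. 124. 358. 242.] [279. 183.] [148. 111.] 4.1 [ 0.5502 -0.0366  0.05  ]
heat_top 0.61 [216. 154. 239. 174.] [225. 166.] [17. 20.] 90.0 [ 0.4718 -0.0058  0.075 ]
heat_top 0.55 [273. 179. 346. 259.] [307. 214.] [75. 71.] 25.6 [ 0.5898 -0.077   0.075 ]
```

View pics/w2c.png

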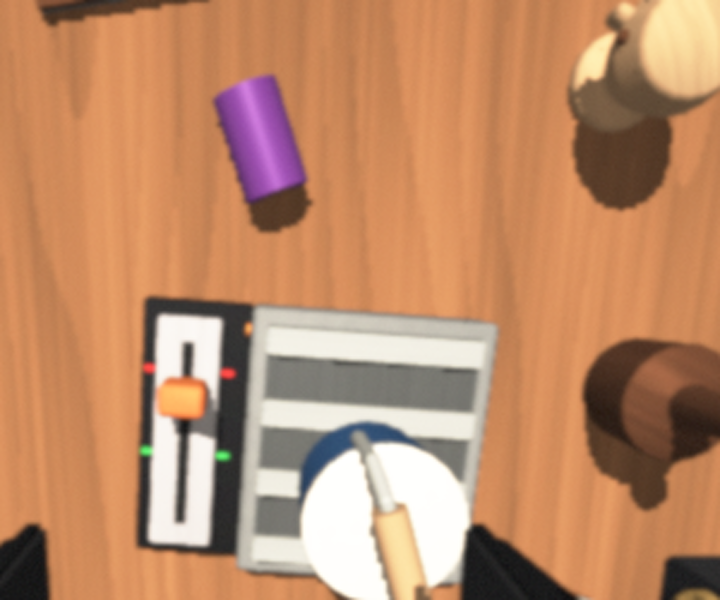

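The crop shows the warmer body corners at (257,307), (496,325) and (240,570), the orange slider at (182,398), the green line at about (185,453), and the pot lid at (386,520) with the grip running off at (405,550). The fingers partly hide the pot, so I'll back up in y for a clear view of it.

>>> {"op": "arm_command", "data": {
  "rows": [
    [[0,0,0],[-0.6,0.2,0],1],
    [[0,0,0],[-0.6,0.2,0],1],
    [[0,0,0],[-0.6,0.2,0],1],
    [[0,0,0],[-0.6,0.2,0],1]
  ]
}}

```text
time: 3.82
eef_pos: [0.5648, -0.155, 0.3587]
eef_rot: [0.709, 0.705, -0.0, -0.001]
force: [-0.4, 0.8, -0.1]
finger_gap: 0.0949
grasp_force: 0.0
```

```bash
python3 - <<'E'
from h import *
im,C=snap('wrist','w3')
print(pose()[0])
for t,z in [('pot',.137),('warmer',.05)]:
    for d in bot.silhouettes('wrist',t)[:1]:
        m=d['pixels'].astype(np.uint8);r=cv2.minAreaRect(cv2.findNonZero(m));b=np.round(d['box']).astype(int)
        print(t,round(d['p'],2),b)
        if t=='pot':
            hsv=cv2.cvtColor(im,cv2.COLOR_RGB2HSV)
            w=((hsv[...,1]<40)&(hsv[...,2]>170)).astype(np.uint8)*cv2.dilate(m,np.ones((5,5)))
            c=max(cv2.findContours(w,0,2)[0],key=cv2.contourArea)
            e=cv2.minEnclosingCircle(c);print('lid',e,pix2w(C,e[0],.137))
            h=cv2.convexHull(c);e=cv2.fitEllipse(h);print('lid ell',e,pix2w(C,e[0],.137))
cv2.imwrite('pics/w3c.png',cv2.resize(im[b[1]-10:b[1]+190,max(0,b[0]-60):b[0]+190],None,fx=3,fy=3,interpolation=cv2.INTER_CUBIC)[:,:,::-1]);print(b[1]-10,b[0]-60)
E
```

```text
[ 0.56470674 -0.15350644  0.35905249]
pot 0.89 [232  44 313 138]
lid ((268.93109130859375, 83.79328918457031), 45.490108489990234) [[ 0.57999978 -0.05681937  0.137     ]]
lid ell ((271.4535827636719, 85.91027069091797), (78.41331481933594, 89.13661193847656), 170.72645568847656) [[ 0.58288805 -0.05913524  0.137     ]]
warmer 0.69 [170  11 328 142]
1 110
```

View pics/w3c.png

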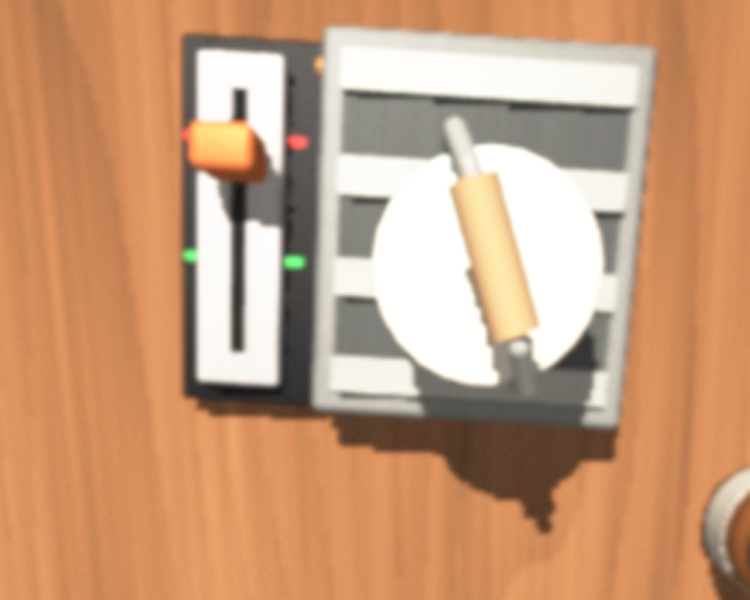

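The crop is now clear. The warmer corners are (327,28), (655,47), (617,427) and (313,408). The grip runs from (476,178) to (518,335), the lid centre is (488,265), the green marks are (191,256) and (294,262), and the slider top is about (221,145).

```bash
python3 - <<'E'
from h import *
C=cam('wrist',pose())
f=lambda c,z:pix2w(C,np.array(c,float)/3+[110,1],z)
w=f([(327,28),(655,47),(617,427),(313,408)],.05);print(w.round(4))
d1=(w[1]+w[2]-w[0]-w[3])/2;d2=(w[0]+w[1]-w[2]-w[3])/2
print('size',np.linalg.norm(d1[:2]),np.linalg.norm(d2[:2]),'yaw',np.arctan2(d1[1],d1[0]),np.arctan2(-d2[0],d2[1]),'c',w.mean(0))
print('lid',f((488,265),.137));g=f([(476,178),(518,335)],.186);print('grip',g,g.mean(0),'len',np.linalg.norm(g[1]-g[0]))
d=g[0]-g[1];print('pot x heading',np.arctan2(-d[0],d[1]))
print('green',f([(191,256),(294,262)],.02),'slider',f((221,145),.075))
bars=f([(340,70),(640,82),(335,175),(628,190),(331,276),(615,293),(330,375),(608,391)],.056);print(bars.round(4))
E
```

```text
[[ 0.5161  0.0464  0.05  ]
 [ 0.6616  0.0387  0.05  ]
 [ 0.652  -0.1289  0.05  ]
 [ 0.5046 -0.1197  0.05  ]]
size 0.14669070137966853 0.16717977314276336 yaw -0.058093110972579055 -0.06315429715944097 c [ 0.58360081 -0.04086625  0.05      ]
lid [[ 0.58416813 -0.05928573  0.137     ]]
grip [[ 0.57748768 -0.03515977  0.186     ]
 [ 0.59220796 -0.08517121  0.186     ]] [ 0.58484782 -0.06016549  0.186     ] len 0.05213281550357455
pot x heading 0.2862544464444948
green [[ 0.44284144 -0.04742245  0.02      ]
 [ 0.49374254 -0.05030704  0.02      ]] slider [[ 0.47171583 -0.00588688  0.075     ]]
[[ 0.522   0.028   0.056 ]
 [ 0.6545  0.0231  0.056 ]
 [ 0.5186 -0.0152  0.056 ]
 [ 0.6513 -0.0217  0.056 ]
 [ 0.5156 -0.0589  0.056 ]
 [ 0.6473 -0.0666  0.056 ]
 [ 0.5139 -0.1038  0.056 ]
 [ 0.6459 -0.1114  0.056 ]]
```

```bash
python3 -c "
from h import *
y=.286
plan([(.5847,-.06,.24,y),(.5847,-.06,.167,y),(.5847,-.06,.29,y),(.55,-.2,.29,y),(.517,-.342,.25,y),(.517,-.342,.118,y)])"
```

```text
[-0.0, -0.0, -0.143] [0.366, 0.08, 0.479] rows 3
[0.0, 0.0, 0.0] [0.0, 0.0, 0.292] rows 2
[0.0, 0.0, 0.0] [0.0, 0.0, -0.492] rows 2
[0.0, 0.0, 0.0] [-0.498, -0.291, 0.0] rows 3
[0.0, 0.0, 0.0] [-0.508, -0.287, 0.16] rows 3
[0.0, 0.0, 0.0] [0.0, 0.0, 0.528] rows 3
```

>>> {"op": "arm_command", "data": {
  "rows": [
    [[0,0,-0.143],[0.366,0.08,0.479],0.7],
    [[0,0,-0.143],[0.366,0.08,0.479],0.7],
    [[0,0,-0.143],[0.366,0.08,0.479],0.7],
    [[0,0,-0.143],[0.366,0.08,0.479],0.7],
    [[0,0,-0.143],[0.366,0.08,0.479],0.7]
  ]
}}

```text
time: 4.6
eef_pos: [0.5862, -0.0605, 0.2426]
eef_rot: [0.599, 0.801, 0.001, 0.002]
force: [0.3, -0.3, 0.4]
finger_gap: 0.0666
grasp_force: 0.0
```

>>> {"op": "arm_command", "data": {
  "rows": [
    [[0,0,0],[0,0,0.15],0.7],
    [[0,0,0],[0,0,0.292],0.7],
    [[0,0,0],[0,0,0.292],0.7]
  ]
}}

```text
time: 4.97
eef_pos: [0.5842, -0.0606, 0.1659]
eef_rot: [0.599, 0.8, -0.001, -0.001]
force: [-0.7, 0.5, 1.3]
finger_gap: 0.0662
grasp_force: 0.0
```

>>> {"op": "arm_command", "data": {
  "rows": [
    [[0,0,0],[0,0,0],0],
    [[0,0,0],[0,0,0],0],
    [[0,0,0],[0,0,0],0],
    [[0,0,0],[0,0,0],0],
    [[0,0,0],[0,0,0],0]
  ]
}}

```text
time: 5.6
eef_pos: [0.5851, -0.0596, 0.1671]
eef_rot: [0.599, 0.801, -0.0, 0.0]
force: [-1.9, 0.4, 1.3]
finger_gap: 0.0219
grasp_force: 0.7
```

>>> {"op": "arm_command", "data": {
  "rows": [
    [[0,0,0],[0,0,0],0],
    [[0,0,0],[0,0,0],0],
    [[0,0,0],[0,0,0],0]
  ]
}}

```text
time: 5.98
eef_pos: [0.585, -0.0597, 0.167]
eef_rot: [0.599, 0.801, -0.0, -0.0]
force: [-1.7, -0.1, 1.9]
finger_gap: 0.0172
grasp_force: 30.0
```

>>> {"op": "arm_command", "data": {
  "rows": [
    [[0,0,0],[0,0,-0.1],0],
    [[0,0,0],[0,0,-0.25],0],
    [[0,0,0],[0,0,-0.45],0],
    [[0,0,0],[0,0,-0.492],0],
    [[0,0,0],[0,0,-0.492],0]
  ]
}}

```text
time: 6.6
eef_pos: [0.585, -0.0596, 0.2887]
eef_rot: [0.599, 0.801, -0.0, -0.0]
force: [-0.2, -0.9, -5.2]
finger_gap: 0.0175
grasp_force: 30.0
```

The pot is held (about 0.5 kg). Next I'll carry it to the mat with gradual rows.

>>> {"op": "arm_command", "data": {
  "rows": [
    [[0,0,0],[-0.1,-0.06,0],0],
    [[0,0,0],[-0.25,-0.15,0],0],
    [[0,0,0],[-0.42,-0.24,0],0],
    [[0,0,0],[-0.58,-0.33,0],0],
    [[0,0,0],[-0.74,-0.42,0],0]
  ]
}}

```text
time: 7.22
eef_pos: [0.5351, -0.2674, 0.2853]
eef_rot: [0.599, 0.801, -0.0, -0.003]
force: [1.1, -0.0, -3.0]
finger_gap: 0.0173
grasp_force: 30.0
```

>>> {"op": "arm_command", "data": {
  "rows": [
    [[0,0,0],[-0.13,-0.078,0.04],0],
    [[0,0,0],[-0.22,-0.13,0.1],0],
    [[0,0,0],[-0.266,-0.158,0.16],0],
    [[0,0,0],[-0.266,-0.158,0.22],0],
    [[0,0,0],[-0.266,-0.158,0.25],0]
  ]
}}

```text
time: 7.85
eef_pos: [0.5173, -0.3402, 0.2248]
eef_rot: [0.598, 0.801, 0.0, -0.002]
force: [0.1, 0.5, -4.1]
finger_gap: 0.017
grasp_force: 30.0
```

```bash
python3 -c "
from h import *
print(pose()[0]);plan([(.517,-.342,.118,.286)])
im,C=snap('wrist','w4')
for d in bot.silhouettes('wrist','mat')[:1]:
  r=cv2.minAreaRect(cv2.findNonZero(d['pixels'].astype(np.uint8)));print(d['p'],d['box'],pix2w(C,r[0],.006))
"
```

```text
[ 0.51732783 -0.34022453  0.22483202]
[-0.001, -0.002, 0.001] [-0.008, -0.003, 0.427] rows 2
0.88 [205.4, 117.4, 303.5, 175.4] [[ 0.50883514 -0.31371393  0.006     ]]
```

>>> {"op": "arm_command", "data": {
  "rows": [
    [[0,0,0],[-0.006,-0.002,0.15],0],
    [[0,0,0],[-0.006,-0.002,0.3],0],
    [[0,0,0],[-0.006,-0.002,0.38],0],
    [[0,0,0],[-0.006,-0.002,0.41],0],
    [[0,0,0],[-0.006,-0.002,0.425],0]
  ]
}}

```text
time: 8.57
eef_pos: [0.5185, -0.3437, 0.1223]
eef_rot: [0.599, 0.801, -0.0, 0.001]
force: [0.3, -0.2, -4.8]
finger_gap: 0.0175
grasp_force: 30.0
```

>>> {"op": "arm_command", "data": {
  "rows": [
    [[0,0,0],[0,0,0.004],0],
    [[0,0,0],[0,0,0.006],0.6],
    [[0,0,0],[0,0,0.006],0.6],
    [[0,0,0],[0,0,0.006],0.6],
    [[0,0,0],[0,0,0.006],0.6]
  ]
}}

```text
time: 9.2
eef_pos: [0.5179, -0.3436, 0.1202]
eef_rot: [0.599, 0.801, 0.0, 0.0]
force: [0.6, -1.0, 0.0]
finger_gap: 0.0519
grasp_force: 0.0
```

>>> {"op": "arm_command", "data": {
  "rows": [
    [[0,0,0],[0,0,0],0.6],
    [[0,0,0],[0,0,-0.2],0.8],
    [[0,0,0],[0,0,-0.5],0.8],
    [[0,0,0],[0,0,-0.8],0.8],
    [[0,0,0],[0,0,-1],0.8]
  ]
}}

```text
time: 9.82
eef_pos: [0.5174, -0.3432, 0.3592]
eef_rot: [0.599, 0.801, -0.0, 0.0]
force: [1.4, -1.2, 0.0]
finger_gap: 0.0759
grasp_force: 0.0
```

```bash
python3 - <<'E'
from h import *
print(pose()[0],pose()[1].as_quat())
im,C=snap('top')
for t,z in [('pot',.087),('mat',.006)]:
    for d in bot.search_frame('top',t)[:1]:
        b=d['box'];print(t,d['p'],b,pix2w(C,((b[0]+b[2])/2,(b[1]+b[3])/2),z))
im,C=snap('wrist','w5')
for d in bot.silhouettes('wrist','pot')[:1]:
    r=cv2.minAreaRect(cv2.findNonZero(d['pixels'].astype(np.uint8)));print(d['p'],d['box'],pix2w(C,r[0],.087))
C=cam('wrist',pose());print(w2pix(C,[.517,-.342,.087]))
plan([(.5,-.1,.38,.0),(.49,.14,.38,.0),(.49,.37,.34,0)])
E
```

```text
[ 0.51741934 -0.34317441  0.35920899] [ 5.98713651e-01  8.00963137e-01 -1.12758262e-05  1.30820943e-04]
pot 0.91 [348.1, 170.6, 380.7, 202.7] [[ 0.52201277 -0.33599835  0.087     ]]
mat 0.61 [341.5, 172.2, 375.3, 210.5] [[ 0.51769951 -0.33766036  0.006     ]]
0.7 [219.9, 125.5, 286.2, 204.3] [[ 0.51810852 -0.34630731  0.087     ]]
[[255.82985591 161.98590309]]
[-0.0, -0.0, 0.144] [0.953, 0.208, -0.093] rows 4
[0.0, 0.0, 0.0] [0.96, -0.04, 0.0] rows 4
[0.0, 0.0, 0.0] [0.92, 0.0, 0.16] rows 4
```

>>> {"op": "arm_command", "data": {
  "rows": [
    [[0,0,0.144],[0.95,0.2,0],0.8],
    [[0,0,0.144],[0.95,0.2,0],0.8],
    [[0,0,0.144],[0.95,0.2,0],0.8],
    [[0,0,0.144],[0.95,0.2,0],0.8],
    [[0,0,0.144],[0.95,0.2,0],0.8]
  ]
}}

```text
time: 10.7
eef_pos: [0.4974, -0.0983, 0.3547]
eef_rot: [0.706, 0.709, -0.001, -0.002]
force: [1.0, 0.8, 0.7]
finger_gap: 0.0761
grasp_force: 0.0
```

>>> {"op": "arm_command", "data": {
  "rows": [
    [[0,0,0],[0.96,0,0],0.8],
    [[0,0,0],[0.96,0,0],0.8],
    [[0,0,0],[0.96,0,0],0.8],
    [[0,0,0],[0.96,0,0],0.8]
  ]
}}

```text
time: 11.2
eef_pos: [0.4984, 0.1395, 0.3548]
eef_rot: [0.708, 0.707, -0.001, -0.001]
force: [1.3, 0.3, 0.2]
finger_gap: 0.0759
grasp_force: 0.0
```

>>> {"op": "arm_command", "data": {
  "rows": [
    [[0,0,0],[0.44,0,0],0.8],
    [[0,0,0],[0.44,0,0],0.8],
    [[0,0,0],[0.44,0,0],0.8],
    [[0,0,0],[0.44,0,0],0.8]
  ]
}}

```text
time: 11.7
eef_pos: [0.499, 0.2474, 0.3554]
eef_rot: [0.708, 0.706, -0.001, -0.0]
force: [0.6, 0.3, -0.3]
finger_gap: 0.0762
grasp_force: 0.0
```

```bash
python3 - <<'E'
from h import *
print(pose()[0])
im,C=snap('wrist','w6')
for d in bot.silhouettes('wrist','blank1'):
    m=d['pixels'];r=cv2.minAreaRect(cv2.findNonZero(m.astype(np.uint8)))
    bp=cv2.boxPoints(r);e=[bp[1]-bp[0],bp[2]-bp[1]];e=max(e,key=np.linalg.norm);a=np.array(r[0])
    w=pix2w(C,[a-e/2,a+e/2],.032);q=w[1]-w[0];q*=np.sign(q[0])
    print(round(d['p'],2),np.round(r[0],1),np.round(r[1]),'c',w.mean(0).round(4),'len',np.linalg.norm(q).round(3),'yaw',np.arctan2(q[1],q[0]).round(3),'rgb',im[m].mean(0).round())
cv2.imwrite('pics/w6c.png',cv2.resize(im[0:260,100:420],None,fx=2.3,fy=2.3,interpolation=cv2.INTER_CUBIC)[:,:,::-1])
E
```

```text
[0.49896114 0.24739134 0.35544023]
0.98 [268.2 220.7] [44. 25.] c [0.5178 0.1454 0.032 ] len 0.074 yaw -1.215 rgb [149.  79. 154.]
0.91 [108.5 110. ] [30. 45.] c [0.2826 0.3166 0.032 ] len 0.065 yaw 1.397 rgb [229. 209.  99.]
0.8 [214. 111.] [28. 44.] c [0.4372 0.3154 0.032 ] len 0.064 yaw -0.003 rgb [227. 194. 142.]
0.77 [217.1 148.5] [26. 43.] c [0.4399 0.2607 0.032 ] len 0.065 yaw 0.193 rgb [232. 199. 146.]
0.77 [209.6  70.6] [30. 46.] c [0.4327 0.3711 0.032 ] len 0.065 yaw 0.227 rgb [220. 186. 136.]
0.72 [293.7  57.5] [30. 47.] c [0.5518 0.3881 0.032 ] len 0.066 yaw 0.105 rgb [218. 184. 135.]
0.66 [303.4 134.8] [27. 45.] c [0.569  0.2806 0.032 ] len 0.066 yaw 0.194 rgb [228. 195. 144.]
0.65 [299.   97.3] [29. 45.] c [0.5609 0.3343 0.032 ] len 0.066 yaw 0.064 rgb [223. 190. 139.]
```

View pics/w6c.png

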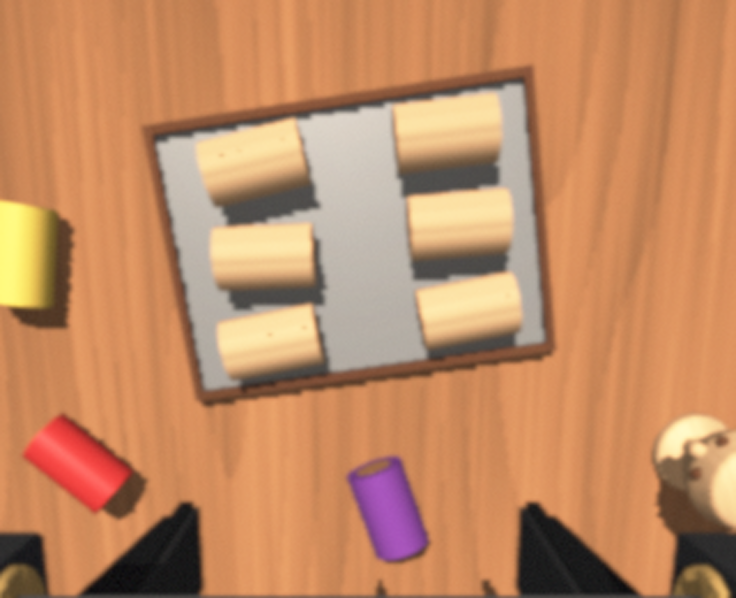

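The picture shows six plain limewood blanks in the tray, at crop positions (470,310), (460,222), (447,132), (270,340), (262,255) and (252,160). The look-alikes are yellow (28,255), red (78,462) and purple (388,508), all outside the tray. The six tan ones fit the description, and I'll take them by their ends.

```bash
cat >> h.py <<'E'
W=np.array([.5838,-.0408]);WY=-.0605
B=dict(A=(.569,.2806,.19),B=(.561,.334,.064),C=(.552,.388,.105),D=(.440,.261,.193),E=(.437,.315,0.),F=(.433,.371,.227))
def slot(i):
    y,z=[(-.044,.07),(0,.07),(.044,.07),(-.022,.104),(.022,.104),(0,.137)][i]
    return W[0]-np.sin(WY)*y,W[1]+np.cos(WY)*y,z-.011
def pick(k,P=None):
    x,y,w=B[k];plan([(x,y,.09,w),(x,y,.014,w)],P)
def place(i,P=None):
    x,y,z=slot(i);p,_=P or pose();h=max(.17,z+.05)
    plan([((p[0]+x)/2,(p[1]+y)/2,h+.03,WY),(x,y,h,WY),(x,y,z,WY)],P)
E
python3 -c "
from h import *
pick('A');place(0,(np.array([.569,.2806,.189]),down(.19)))"
```

```text
[-0.001, 0.0, -0.097] [0.136, 0.28, 1.065] rows 5
[0.0, 0.0, 0.0] [0.0, 0.0, 0.304] rows 2
[0.0, 0.0, 0.125] [-0.722, -0.114, -0.044] rows 3
[0.0, 0.0, 0.0] [-0.728, 0.068, 0.12] rows 3
[0.0, 0.0, 0.0] [0.0, 0.0, 0.444] rows 2
```

>>> {"op": "arm_command", "data": {
  "rows": [
    [[0,0,-0.097],[0.136,0.28,1],0.85],
    [[0,0,-0.097],[0.136,0.28,1],0.85],
    [[0,0,-0.097],[0.136,0.28,1],0.85],
    [[0,0,-0.097],[0.136,0.28,1],0.85],
    [[0,0,-0.097],[0.136,0.28,1],0.85]
  ]
}}

```text
time: 12.42
eef_pos: [0.5664, 0.2798, 0.1015]
eef_rot: [0.637, 0.771, -0.004, -0.002]
force: [-1.0, 0.4, -0.6]
finger_gap: 0.0808
grasp_force: 0.0
```

>>> {"op": "arm_command", "data": {
  "rows": [
    [[0,0,0],[0,0,0.18],0.85],
    [[0,0,0],[0,0,0.3],0.85],
    [[0,0,0],[0,0,0.366],0.85],
    [[0,0,0],[0,0,0.366],0.85]
  ]
}}

```text
time: 12.92
eef_pos: [0.5691, 0.2821, 0.0162]
eef_rot: [0.636, 0.772, 0.0, 0.0]
force: [-0.8, -0.4, 0.9]
finger_gap: 0.0808
grasp_force: 0.0
```

```bash
python3 -c "
from h import *
s=bot.state();print(s['eef_pos'],s['force'],s['finger_gap'])
im,C=snap('wrist','w7')"
```

```text
[0.56906703 0.28206507 0.01624804] [-0.7860946  -0.38932797  0.85389866] 0.08083977969221508
```

View pics/w7.png

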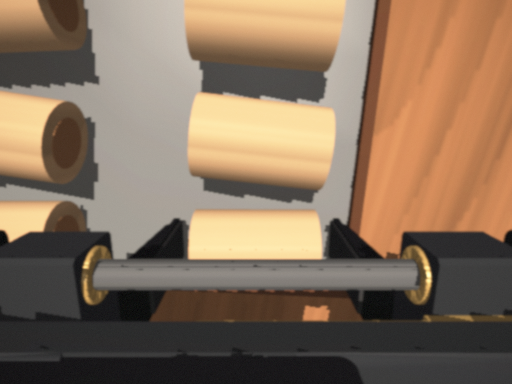

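The blank at (255,235) sits squarely between the fingers at (180,235) and (332,235). I'll close, lift, carry and place it.

>>> {"op": "arm_command", "data": {
  "rows": [
    [[0,0,0],[0,0,0],0],
    [[0,0,0],[0,0,0],0],
    [[0,0,0],[0,0,0],0],
    [[0,0,0],[0,0,0],0],
    [[0,0,0],[0,0,0],0]
  ]
}}

```text
time: 13.6
eef_pos: [0.5695, 0.2828, 0.0169]
eef_rot: [0.636, 0.772, 0.001, 0.0]
force: [-0.5, -0.3, 5.6]
finger_gap: 0.0622
grasp_force: 30.0
```

>>> {"op": "arm_command", "data": {
  "rows": [
    [[0,0,0],[0,0,-0.15],0],
    [[0,0,0],[0,0,-0.4],0],
    [[0,0,0],[0,0,-0.65],0],
    [[0,0,0],[0,0,-0.7],0],
    [[0,0,0],[0,0,-0.7],0]
  ]
}}

```text
time: 14.22
eef_pos: [0.569, 0.2826, 0.1911]
eef_rot: [0.636, 0.772, 0.001, 0.0]
force: [-1.3, -0.4, -1.9]
finger_gap: 0.0618
grasp_force: 30.0
```

```bash
python3 -c "
from h import *
place(0)"
```

```text
[0.001, -0.0, 0.127] [-0.726, -0.117, -0.036] rows 3
[0.0, 0.0, 0.0] [-0.732, 0.069, 0.12] rows 3
[0.0, 0.0, 0.0] [0.0, 0.0, 0.444] rows 2
```

>>> {"op": "arm_command", "data": {
  "rows": [
    [[0,0,0.127],[-0.726,-0.117,-0.036],0],
    [[0,0,0.127],[-0.726,-0.117,-0.036],0],
    [[0,0,0.127],[-0.726,-0.117,-0.036],0],
    [[0,0,0.127],[-0.726,-0.117,-0.036],0]
  ]
}}

```text
time: 14.72
eef_pos: [0.5734, 0.0953, 0.1961]
eef_rot: [0.73, 0.683, -0.002, -0.002]
force: [0.4, 0.5, -2.5]
finger_gap: 0.0622
grasp_force: 30.0
```

>>> {"op": "arm_command", "data": {
  "rows": [
    [[0,0,0],[-0.732,0.069,0.12],0],
    [[0,0,0],[-0.732,0.069,0.12],0],
    [[0,0,0],[-0.732,0.069,0.12],0],
    [[0,0,0],[-0.732,0.069,0.12],0],
    [[0,0,0],[-0.732,0.069,0.12],0]
  ]
}}

```text
time: 15.35
eef_pos: [0.5801, -0.0838, 0.1675]
eef_rot: [0.728, 0.685, -0.001, -0.002]
force: [-0.5, 0.0, -0.1]
finger_gap: 0.0619
grasp_force: 30.0
```

>>> {"op": "arm_command", "data": {
  "rows": [
    [[0,0,0],[0,0,0.2],0],
    [[0,0,0],[0,0,0.36],0],
    [[0,0,0],[0,0,0.42],0],
    [[0,0,0],[0,0,0.434],0],
    [[0,0,0],[0,0,0.434],0]
  ]
}}

```text
time: 15.98
eef_pos: [0.5816, -0.0841, 0.0621]
eef_rot: [0.728, 0.686, 0.0, 0.001]
force: [-0.8, -0.4, 1.5]
finger_gap: 0.0616
grasp_force: 30.0
```

>>> {"op": "arm_command", "data": {
  "rows": [
    [[0,0,0],[0,0,0],0.8],
    [[0,0,0],[0,0,0],0.8],
    [[0,0,0],[0,0,0],0.8],
    [[0,0,0],[0,0,-0.15],0.85],
    [[0,0,0],[0,0,-0.4],0.85]
  ]
}}

```text
time: 16.6
eef_pos: [0.5788, -0.0844, 0.1591]
eef_rot: [0.728, 0.685, -0.002, -0.003]
force: [2.0, -0.1, -0.3]
finger_gap: 0.0805
grasp_force: 0.0
```

```bash
python3 - <<'E'
from h import *
s=bot.state();print(s['eef_pos'],R.from_quat(s['eef_rot']).as_euler('xyz'))
x,y,w=B['B'];p=pose()[0]
plan([((p[0]+x)/2,(p[1]+y)/2,.2,w),(x,y,.1,w),(x,y,.0155,w)])
place(1,(np.array([x,y,.19]),down(w)))
im,C=snap('wrist','w8')
E
```

```text
[ 0.57884373 -0.08439224  0.15910868] [-3.13522557e+00 -1.30792934e-03  1.50968397e+00]
[-0.003, -0.001, -0.063] [0.833, -0.088, -0.162] rows 4
[0.0, 0.0, 0.0] [0.837, 0.018, 0.4] rows 4
[0.0, 0.0, 0.0] [0.0, 0.0, 0.338] rows 2
[0.0, 0.0, 0.062] [-0.751, -0.002, -0.04] rows 4
[0.0, 0.0, 0.0] [-0.745, 0.091, 0.12] rows 4
[0.0, 0.0, 0.0] [0.0, 0.0, 0.444] rows 2
```

View pics/w8.png

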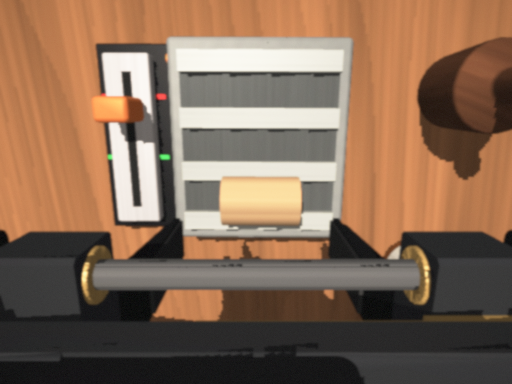

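The first blank lies in the -y groove at (260,200), centred. Next is blank B.

>>> {"op": "arm_command", "data": {
  "rows": [
    [[0,0,-0.063],[0.833,-0.095,-0.162],0.85],
    [[0,0,-0.063],[0.833,-0.095,-0.162],0.85],
    [[0,0,-0.063],[0.833,-0.095,-0.162],0.85],
    [[0,0,-0.063],[0.833,-0.095,-0.162],0.85],
    [[0,0,-0.063],[0.833,-0.095,-0.162],0.85]
  ]
}}

```text
time: 17.27
eef_pos: [0.5701, 0.1261, 0.2023]
eef_rot: [0.683, 0.731, 0.001, 0.0]
force: [0.4, 0.2, -0.3]
finger_gap: 0.0808
grasp_force: 0.0
```

>>> {"op": "arm_command", "data": {
  "rows": [
    [[0,0,0],[0.837,0.018,0.4],0.85],
    [[0,0,0],[0.837,0.018,0.4],0.85],
    [[0,0,0],[0.837,0.018,0.4],0.85],
    [[0,0,0],[0.837,0.018,0.4],0.85],
    [[0,0,0],[0.837,0.018,0.4],0.85]
  ]
}}

```text
time: 17.9
eef_pos: [0.5594, 0.3338, 0.0985]
eef_rot: [0.683, 0.73, -0.002, -0.001]
force: [0.5, -1.0, 0.7]
finger_gap: 0.0806
grasp_force: 0.0
```

>>> {"op": "arm_command", "data": {
  "rows": [
    [[0,0,0],[0,0,0.18],0.85],
    [[0,0,0],[0,0,0.3],0.85],
    [[0,0,0],[0,0,0.346],0.85],
    [[0,0,0],[0,0,0.346],0.85]
  ]
}}

```text
time: 18.4
eef_pos: [0.5612, 0.3323, 0.0151]
eef_rot: [0.684, 0.729, -0.0, -0.0]
force: [0.3, -0.4, -1.2]
finger_gap: 0.0807
grasp_force: 0.0
```

>>> {"op": "arm_command", "data": {
  "rows": [
    [[0,0,0],[0,0,0],0],
    [[0,0,0],[0,0,0],0],
    [[0,0,0],[0,0,0],0],
    [[0,0,0],[0,0,0],0],
    [[0,0,0],[0,0,0],0]
  ]
}}

```text
time: 19.02
eef_pos: [0.5618, 0.3339, 0.0167]
eef_rot: [0.684, 0.73, 0.001, 0.0]
force: [-0.3, -1.1, 6.1]
finger_gap: 0.0617
grasp_force: 30.0
```

>>> {"op": "arm_command", "data": {
  "rows": [
    [[0,0,0],[0,0,-0.15],0],
    [[0,0,0],[0,0,-0.4],0],
    [[0,0,0],[0,0,-0.65],0],
    [[0,0,0],[0,0,-0.7],0],
    [[0,0,0],[0,0,-0.7],0]
  ]
}}

```text
time: 19.65
eef_pos: [0.561, 0.3337, 0.1907]
eef_rot: [0.684, 0.73, 0.001, 0.0]
force: [0.5, 0.4, -1.1]
finger_gap: 0.0618
grasp_force: 30.0
```

```bash
sed -i 's/z-.011$/z-.009/' h.py; python3 -c "
from h import *
place(1)"
```

```text
[0.001, -0.0, 0.063] [-0.75, -0.003, -0.038] rows 4
[0.0, 0.0, 0.0] [-0.745, 0.091, 0.12] rows 4
[0.0, 0.0, 0.0] [0.0, 0.0, 0.436] rows 2
```

>>> {"op": "arm_command", "data": {
  "rows": [
    [[0,0,0.063],[-0.75,-0.003,-0.038],0],
    [[0,0,0.063],[-0.75,-0.003,-0.038],0],
    [[0,0,0.063],[-0.75,-0.003,-0.038],0],
    [[0,0,0.063],[-0.75,-0.003,-0.038],0]
  ]
}}

```text
time: 20.15
eef_pos: [0.5709, 0.1426, 0.1961]
eef_rot: [0.73, 0.683, -0.002, -0.001]
force: [0.1, 0.2, -0.8]
finger_gap: 0.0618
grasp_force: 30.0
```

>>> {"op": "arm_command", "data": {
  "rows": [
    [[0,0,0],[-0.745,0.091,0.12],0],
    [[0,0,0],[-0.745,0.091,0.12],0],
    [[0,0,0],[-0.745,0.091,0.12],0],
    [[0,0,0],[-0.745,0.091,0.12],0],
    [[0,0,0],[-0.745,0.091,0.12],0]
  ]
}}

```text
time: 20.78
eef_pos: [0.5828, -0.04, 0.1675]
eef_rot: [0.728, 0.685, -0.001, -0.002]
force: [0.1, 0.1, -0.7]
finger_gap: 0.0616
grasp_force: 30.0
```

>>> {"op": "arm_command", "data": {
  "rows": [
    [[0,0,0],[0,0,0.2],0],
    [[0,0,0],[0,0,0.36],0],
    [[0,0,0],[0,0,0.42],0],
    [[0,0,0],[0,0,0.434],0],
    [[0,0,0],[0,0,0.434],0]
  ]
}}

```text
time: 21.4
eef_pos: [0.5839, -0.04, 0.0626]
eef_rot: [0.728, 0.686, -0.0, 0.0]
force: [-3.6, -1.4, 2.8]
finger_gap: 0.062
grasp_force: 30.0
```

>>> {"op": "arm_command", "data": {
  "rows": [
    [[0,0,0],[0,0,0],0.8],
    [[0,0,0],[0,0,0],0.8],
    [[0,0,0],[0,0,0],0.8],
    [[0,0,0],[0,0,-0.1],0.85]
  ]
}}

```text
time: 21.9
eef_pos: [0.5817, -0.0405, 0.0839]
eef_rot: [0.728, 0.685, -0.002, -0.002]
force: [0.6, -0.6, 0.3]
finger_gap: 0.0799
grasp_force: 0.0
```

>>> {"op": "arm_command", "data": {
  "rows": [
    [[0,0,0],[0,0,-0.2],0.85],
    [[0,0,0],[0,0,-0.35],0.85],
    [[0,0,0],[0,0,-0.35],0.85],
    [[0,0,0],[0,0,-0.35],0.85]
  ]
}}

```text
time: 22.4
eef_pos: [0.5831, -0.0408, 0.1727]
eef_rot: [0.728, 0.685, -0.0, -0.0]
force: [0.2, -0.0, -1.2]
finger_gap: 0.0806
grasp_force: 0.0
```

```bash
cat >> h.py <<'E'
def nextpick(k):
    s=bot.state();print(s['eef_pos'],R.from_quat(s['eef_rot']).as_euler('xyz'))
    x,y,w=B[k];p=pose()[0]
    plan([((p[0]+x)/2,(p[1]+y)/2,.2,w),(x,y,.1,w),(x,y,.0155,w)])
E
python3 -c "
from h import *
nextpick('C')"
```

```text
[ 0.58312163 -0.04084302  0.17270723] [-3.14042919e+00 -2.21476474e-04  1.50977883e+00]
[-0.001, -0.0, -0.083] [0.852, -0.115, -0.109] rows 4
[0.0, 0.0, 0.0] [0.859, 0.028, 0.4] rows 4
[0.0, 0.0, 0.0] [0.0, 0.0, 0.338] rows 2
```

>>> {"op": "arm_command", "data": {
  "rows": [
    [[0,0,-0.083],[0.852,-0.115,-0.109],0.85],
    [[0,0,-0.083],[0.852,-0.115,-0.109],0.85],
    [[0,0,-0.083],[0.852,-0.115,-0.109],0.85],
    [[0,0,-0.083],[0.852,-0.115,-0.109],0.85],
    [[0,0,-0.083],[0.852,-0.115,-0.109],0.85]
  ]
}}

```text
time: 23.02
eef_pos: [0.5667, 0.1751, 0.1988]
eef_rot: [0.668, 0.744, -0.001, -0.001]
force: [-0.6, -0.1, -0.9]
finger_gap: 0.0807
grasp_force: 0.0
```

>>> {"op": "arm_command", "data": {
  "rows": [
    [[0,0,0],[0.859,0.028,0.4],0.85],
    [[0,0,0],[0.859,0.028,0.4],0.85],
    [[0,0,0],[0.859,0.028,0.4],0.85],
    [[0,0,0],[0.859,0.028,0.4],0.85],
    [[0,0,0],[0.859,0.028,0.4],0.85]
  ]
}}

```text
time: 23.65
eef_pos: [0.5499, 0.3876, 0.096]
eef_rot: [0.668, 0.744, -0.004, -0.001]
force: [0.6, 0.3, -0.5]
finger_gap: 0.0808
grasp_force: 0.0
```

>>> {"op": "arm_command", "data": {
  "rows": [
    [[0,0,0],[0,0,0.18],0.85],
    [[0,0,0],[0,0,0.3],0.85],
    [[0,0,0],[0,0,0.338],0.85],
    [[0,0,0],[0,0,0.338],0.85]
  ]
}}

```text
time: 24.15
eef_pos: [0.5527, 0.3864, 0.0162]
eef_rot: [0.67, 0.743, -0.0, -0.0]
force: [-0.2, -0.0, 0.4]
finger_gap: 0.081
grasp_force: 0.0
```

>>> {"op": "arm_command", "data": {
  "rows": [
    [[0,0,0],[0,0,0],0],
    [[0,0,0],[0,0,0],0],
    [[0,0,0],[0,0,0],0],
    [[0,0,0],[0,0,0],0],
    [[0,0,0],[0,0,0],0]
  ]
}}

```text
time: 24.78
eef_pos: [0.5531, 0.3882, 0.018]
eef_rot: [0.669, 0.743, 0.001, 0.0]
force: [-0.5, -1.2, 5.7]
finger_gap: 0.0619
grasp_force: 30.0
```

>>> {"op": "arm_command", "data": {
  "rows": [
    [[0,0,0],[0,0,-0.15],0],
    [[0,0,0],[0,0,-0.4],0],
    [[0,0,0],[0,0,-0.65],0],
    [[0,0,0],[0,0,-0.7],0],
    [[0,0,0],[0,0,-0.7],0]
  ]
}}

```text
time: 25.4
eef_pos: [0.5526, 0.3879, 0.1922]
eef_rot: [0.669, 0.743, 0.001, 0.0]
force: [1.0, 0.0, -1.0]
finger_gap: 0.0619
grasp_force: 30.0
```

```bash
python3 -c "
from h import *
place(2)"
```

```text
[0.001, -0.0, 0.083] [-0.772, -0.013, -0.032] rows 4
[0.0, 0.0, 0.0] [-0.764, 0.114, 0.12] rows 4
[0.0, 0.0, 0.0] [0.0, 0.0, 0.436] rows 2
```

>>> {"op": "arm_command", "data": {
  "rows": [
    [[0,0,0.083],[-0.772,-0.013,-0.032],0],
    [[0,0,0.083],[-0.772,-0.013,-0.032],0],
    [[0,0,0.083],[-0.772,-0.013,-0.032],0],
    [[0,0,0.083],[-0.772,-0.013,-0.032],0],
    [[0,0,0.083],[-0.772,-0.013,-0.032],0]
  ]
}}

```text
time: 26.02
eef_pos: [0.5683, 0.195, 0.1968]
eef_rot: [0.729, 0.685, -0.002, -0.001]
force: [-0.4, 0.1, -0.8]
finger_gap: 0.0624
grasp_force: 30.0
```

>>> {"op": "arm_command", "data": {
  "rows": [
    [[0,0,0],[-0.764,0.114,0.12],0],
    [[0,0,0],[-0.764,0.114,0.12],0],
    [[0,0,0],[-0.764,0.114,0.12],0],
    [[0,0,0],[-0.764,0.114,0.12],0],
    [[0,0,0],[-0.764,0.114,0.12],0]
  ]
}}

```text
time: 26.65
eef_pos: [0.5859, 0.0042, 0.1684]
eef_rot: [0.728, 0.685, -0.0, -0.001]
force: [0.7, -0.3, -0.3]
finger_gap: 0.0616
grasp_force: 30.0
```

>>> {"op": "arm_command", "data": {
  "rows": [
    [[0,0,0],[0,0,0.2],0],
    [[0,0,0],[0,0,0.36],0],
    [[0,0,0],[0,0,0.42],0],
    [[0,0,0],[0,0,0.436],0],
    [[0,0,0],[0,0,0.436],0]
  ]
}}

```text
time: 27.28
eef_pos: [0.586, 0.004, 0.0634]
eef_rot: [0.727, 0.686, -0.001, -0.0]
force: [-8.9, -3.3, 10.8]
finger_gap: 0.0619
grasp_force: 30.0
```

>>> {"op": "arm_command", "data": {
  "rows": [
    [[0,0,0],[0,0,0],0.8],
    [[0,0,0],[0,0,0],0.8],
    [[0,0,0],[0,0,0],0.8],
    [[0,0,0],[0,0,-0.1],0.85]
  ]
}}

```text
time: 27.78
eef_pos: [0.5841, 0.0036, 0.083]
eef_rot: [0.728, 0.685, -0.002, -0.002]
force: [0.8, 0.5, 0.2]
finger_gap: 0.0795
grasp_force: 0.0
```

>>> {"op": "arm_command", "data": {
  "rows": [
    [[0,0,0],[0,0,-0.2],0.85],
    [[0,0,0],[0,0,-0.35],0.85],
    [[0,0,0],[0,0,-0.35],0.85],
    [[0,0,0],[0,0,-0.35],0.85]
  ]
}}

```text
time: 28.28
eef_pos: [0.5856, 0.0032, 0.1719]
eef_rot: [0.728, 0.685, -0.0, -0.001]
force: [-0.7, 0.2, -0.2]
finger_gap: 0.0806
grasp_force: 0.0
```

```bash
python3 -c "
from h import *
nextpick('D')"
```

```text
[0.58561718 0.00319243 0.17188375] [-3.14020314e+00 -7.21433832e-05  1.50992487e+00]
[-0.001, -0.0, -0.127] [0.497, -0.322, -0.112] rows 3
[0.0, 0.0, 0.0] [0.562, -0.187, 0.4] rows 3
[0.0, 0.0, 0.0] [0.0, 0.0, 0.338] rows 2
```

>>> {"op": "arm_command", "data": {
  "rows": [
    [[0,0,-0.127],[0.497,-0.322,-0.112],0.85],
    [[0,0,-0.127],[0.497,-0.322,-0.112],0.85],
    [[0,0,-0.127],[0.497,-0.322,-0.112],0.85],
    [[0,0,-0.127],[0.497,-0.322,-0.112],0.85]
  ]
}}

```text
time: 28.78
eef_pos: [0.5119, 0.1331, 0.1992]
eef_rot: [0.635, 0.773, -0.001, -0.001]
force: [-0.4, -0.6, -0.2]
finger_gap: 0.0808
grasp_force: 0.0
```

>>> {"op": "arm_command", "data": {
  "rows": [
    [[0,0,0],[0.562,-0.187,0.4],0.85],
    [[0,0,0],[0.562,-0.187,0.4],0.85],
    [[0,0,0],[0.562,-0.187,0.4],0.85],
    [[0,0,0],[0.562,-0.187,0.4],0.85],
    [[0,0,0],[0.562,-0.187,0.4],0.85]
  ]
}}

```text
time: 29.4
eef_pos: [0.441, 0.2601, 0.1003]
eef_rot: [0.636, 0.772, -0.001, 0.0]
force: [0.5, -0.0, 0.5]
finger_gap: 0.081
grasp_force: 0.0
```

>>> {"op": "arm_command", "data": {
  "rows": [
    [[0,0,0],[0,0,0.18],0.85],
    [[0,0,0],[0,0,0.3],0.85],
    [[0,0,0],[0,0,0.338],0.85],
    [[0,0,0],[0,0,0.338],0.85]
  ]
}}

```text
time: 29.9
eef_pos: [0.4416, 0.2603, 0.0169]
eef_rot: [0.636, 0.771, 0.0, 0.0]
force: [-1.0, 0.3, 0.2]
finger_gap: 0.0813
grasp_force: 0.0
```

>>> {"op": "arm_command", "data": {
  "rows": [
    [[0,0,0],[0,0,0],0],
    [[0,0,0],[0,0,0],0],
    [[0,0,0],[0,0,0],0],
    [[0,0,0],[0,0,0],0],
    [[0,0,0],[0,0,0],0]
  ]
}}

```text
time: 30.52
eef_pos: [0.4414, 0.2613, 0.0176]
eef_rot: [0.636, 0.772, 0.001, 0.0]
force: [-0.1, -1.0, 6.4]
finger_gap: 0.0621
grasp_force: 30.0
```

>>> {"op": "arm_command", "data": {
  "rows": [
    [[0,0,0],[0,0,-0.15],0],
    [[0,0,0],[0,0,-0.4],0],
    [[0,0,0],[0,0,-0.65],0],
    [[0,0,0],[0,0,-0.75],0],
    [[0,0,0],[0,0,-0.75],0]
  ]
}}

```text
time: 31.15
eef_pos: [0.4417, 0.2615, 0.2064]
eef_rot: [0.636, 0.772, 0.002, 0.001]
force: [0.8, -0.7, -0.9]
finger_gap: 0.0618
grasp_force: 30.0
```

```bash
python3 -c "
from h import *
place(3)"
```

```text
[0.002, -0.001, 0.127] [-0.691, 0.152, 0.025] rows 3
[0.0, 0.0, 0.0] [-0.63, 0.32, 0.12] rows 3
[0.0, 0.0, 0.0] [0.0, 0.0, 0.3] rows 2
```

>>> {"op": "arm_command", "data": {
  "rows": [
    [[0,0,0.127],[-0.691,0.152,0.025],0],
    [[0,0,0.127],[-0.691,0.152,0.025],0],
    [[0,0,0.127],[-0.691,0.152,0.025],0],
    [[0,0,0.127],[-0.691,0.152,0.025],0],
    [[0,0,0.127],[-0.691,0.152,0.025],0]
  ]
}}

```text
time: 31.78
eef_pos: [0.5098, 0.0988, 0.1954]
eef_rot: [0.728, 0.685, -0.001, -0.001]
force: [0.2, 0.5, -0.2]
finger_gap: 0.0616
grasp_force: 30.0
```

>>> {"op": "arm_command", "data": {
  "rows": [
    [[0,0,0],[-0.63,0.32,0.1],0],
    [[0,0,0],[-0.63,0.32,0.1],0],
    [[0,0,0],[-0.63,0.32,0.1],0],
    [[0,0,0],[-0.63,0.32,0.1],0],
    [[0,0,0],[-0.63,0.32,0.1],0]
  ]
}}

```text
time: 32.4
eef_pos: [0.5807, -0.0618, 0.1719]
eef_rot: [0.728, 0.686, -0.0, -0.001]
force: [0.5, 0.7, 0.0]
finger_gap: 0.0619
grasp_force: 30.0
```

>>> {"op": "arm_command", "data": {
  "rows": [
    [[0,0,0],[0,0,0.16],0],
    [[0,0,0],[0,0,0.26],0],
    [[0,0,0],[0,0,0.3],0],
    [[0,0,0],[0,0,0.314],0],
    [[0,0,0],[0,0,0.314],0]
  ]
}}

```text
time: 33.02
eef_pos: [0.5816, -0.0625, 0.0964]
eef_rot: [0.728, 0.686, 0.0, 0.001]
force: [-3.8, -0.6, 5.5]
finger_gap: 0.0618
grasp_force: 30.0
```

>>> {"op": "arm_command", "data": {
  "rows": [
    [[0,0,0],[0,0,0],0.8],
    [[0,0,0],[0,0,0],0.8],
    [[0,0,0],[0,0,0],0.8],
    [[0,0,0],[0,0,-0.1],0.85]
  ]
}}

```text
time: 33.52
eef_pos: [0.5793, -0.0629, 0.1167]
eef_rot: [0.728, 0.685, -0.002, -0.002]
force: [0.9, -1.3, -0.3]
finger_gap: 0.0794
grasp_force: 0.0
```

>>> {"op": "arm_command", "data": {
  "rows": [
    [[0,0,0],[0,0,-0.2],0.85],
    [[0,0,0],[0,0,-0.35],0.85],
    [[0,0,0],[0,0,-0.35],0.85],
    [[0,0,0],[0,0,-0.35],0.85]
  ]
}}

```text
time: 34.02
eef_pos: [0.5807, -0.0633, 0.2056]
eef_rot: [0.728, 0.685, -0.0, -0.001]
force: [-0.2, -0.6, -0.3]
finger_gap: 0.0808
grasp_force: 0.0
```

```bash
python3 -c "
from h import *
nextpick('E')
im,C=snap('wrist','w9')"
```

```text
[ 0.58074446 -0.06332569  0.20559028] [-3.14028102e+00 -2.29748680e-04  1.50977190e+00]
[-0.001, -0.0, -0.031] [0.738, -0.333, 0.023] rows 4
[0.0, 0.0, 0.0] [0.757, -0.287, 0.4] rows 4
[0.0, 0.0, 0.0] [0.0, 0.0, 0.338] rows 2
```

View pics/w9.png

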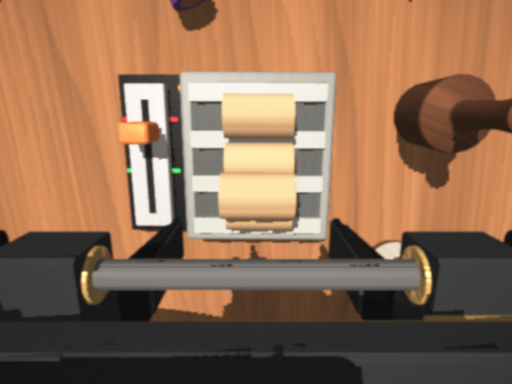

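The three base blanks and the first saddle blank at (258,197) lie neatly in line. Next is blank E.

>>> {"op": "arm_command", "data": {
  "rows": [
    [[0,0,-0.031],[0.738,-0.333,0.023],0.85],
    [[0,0,-0.031],[0.738,-0.333,0.023],0.85],
    [[0,0,-0.031],[0.738,-0.333,0.023],0.85],
    [[0,0,-0.031],[0.738,-0.333,0.023],0.85],
    [[0,0,-0.031],[0.738,-0.333,0.023],0.85]
  ]
}}

```text
time: 34.7
eef_pos: [0.5087, 0.126, 0.1995]
eef_rot: [0.706, 0.708, -0.001, -0.0]
force: [-0.7, -1.0, 0.1]
finger_gap: 0.0808
grasp_force: 0.0
```

>>> {"op": "arm_command", "data": {
  "rows": [
    [[0,0,0],[0.757,-0.287,0.4],0.85],
    [[0,0,0],[0.757,-0.287,0.4],0.85],
    [[0,0,0],[0.757,-0.287,0.4],0.85],
    [[0,0,0],[0.757,-0.287,0.4],0.85],
    [[0,0,0],[0.757,-0.287,0.4],0.85]
  ]
}}

```text
time: 35.33
eef_pos: [0.4365, 0.3145, 0.0984]
eef_rot: [0.706, 0.708, -0.002, -0.0]
force: [0.8, -0.8, 0.4]
finger_gap: 0.0806
grasp_force: 0.0
```

>>> {"op": "arm_command", "data": {
  "rows": [
    [[0,0,0],[0,0,0.18],0.85],
    [[0,0,0],[0,0,0.3],0.85],
    [[0,0,0],[0,0,0.338],0.85],
    [[0,0,0],[0,0,0.338],0.85]
  ]
}}

```text
time: 35.83
eef_pos: [0.4384, 0.314, 0.0166]
eef_rot: [0.707, 0.707, -0.0, 0.0]
force: [0.2, -0.6, 1.5]
finger_gap: 0.0806
grasp_force: 0.0
```

>>> {"op": "arm_command", "data": {
  "rows": [
    [[0,0,0],[0,0,0],0],
    [[0,0,0],[0,0,0],0],
    [[0,0,0],[0,0,0],0],
    [[0,0,0],[0,0,0],0],
    [[0,0,0],[0,0,0],0]
  ]
}}

```text
time: 36.45
eef_pos: [0.4383, 0.3154, 0.0177]
eef_rot: [0.707, 0.708, 0.001, 0.0]
force: [-0.4, -2.6, 6.5]
finger_gap: 0.0623
grasp_force: 29.7
```

>>> {"op": "arm_command", "data": {
  "rows": [
    [[0,0,0],[0,0,-0.15],0],
    [[0,0,0],[0,0,-0.4],0],
    [[0,0,0],[0,0,-0.65],0],
    [[0,0,0],[0,0,-0.75],0],
    [[0,0,0],[0,0,-0.75],0]
  ]
}}

```text
time: 37.08
eef_pos: [0.4385, 0.3158, 0.2065]
eef_rot: [0.707, 0.708, 0.003, 0.001]
force: [-0.7, -0.3, -0.8]
finger_gap: 0.0624
grasp_force: 29.7
```

```bash
python3 -c "
from h import *
place(4)"
```

```text
[0.002, -0.001, 0.031] [-0.67, 0.292, 0.025] rows 3
[0.0, 0.0, 0.0] [-0.65, 0.333, 0.12] rows 3
[0.0, 0.0, 0.0] [0.0, 0.0, 0.3] rows 2
```

>>> {"op": "arm_command", "data": {
  "rows": [
    [[0,0,0.031],[-0.67,0.292,0.025],0],
    [[0,0,0.031],[-0.67,0.292,0.025],0],
    [[0,0,0.031],[-0.67,0.292,0.025],0],
    [[0,0,0.031],[-0.67,0.292,0.025],0],
    [[0,0,0.031],[-0.67,0.292,0.025],0]
  ]
}}

```text
time: 37.7
eef_pos: [0.5094, 0.1475, 0.1953]
eef_rot: [0.729, 0.685, -0.001, -0.001]
force: [0.8, 0.1, -1.0]
finger_gap: 0.0619
grasp_force: 29.7
```

>>> {"op": "arm_command", "data": {
  "rows": [
    [[0,0,0],[-0.65,0.333,0.05],0],
    [[0,0,0],[-0.65,0.333,0.05],0],
    [[0,0,0],[-0.65,0.333,0.1],0],
    [[0,0,0],[-0.65,0.333,0.1],0],
    [[0,0,0],[-0.65,0.333,0.1],0]
  ]
}}

```text
time: 38.33
eef_pos: [0.5832, -0.0182, 0.1717]
eef_rot: [0.728, 0.686, -0.0, -0.001]
force: [0.8, 0.1, -0.4]
finger_gap: 0.0622
grasp_force: 29.7
```

>>> {"op": "arm_command", "data": {
  "rows": [
    [[0,0,0],[0,0,0.16],0],
    [[0,0,0],[0,0,0.26],0],
    [[0,0,0],[0,0,0.3],0],
    [[0,0,0],[0,0,0.314],0],
    [[0,0,0],[0,0,0.314],0]
  ]
}}

```text
time: 38.95
eef_pos: [0.5845, -0.0188, 0.0964]
eef_rot: [0.728, 0.686, 0.0, 0.001]
force: [-2.2, -1.2, 4.7]
finger_gap: 0.0621
grasp_force: 29.8
```

>>> {"op": "arm_command", "data": {
  "rows": [
    [[0,0,0],[0,0,0],0.8],
    [[0,0,0],[0,0,0],0.8],
    [[0,0,0],[0,0,0],0.8],
    [[0,0,0],[0,0,-0.1],0.85]
  ]
}}

```text
time: 39.45
eef_pos: [0.5818, -0.0194, 0.1167]
eef_rot: [0.728, 0.685, -0.002, -0.002]
force: [0.1, -0.2, 0.5]
finger_gap: 0.0796
grasp_force: 0.0
```

>>> {"op": "arm_command", "data": {
  "rows": [
    [[0,0,0],[0,0,-0.2],0.85],
    [[0,0,0],[0,0,-0.35],0.85],
    [[0,0,0],[0,0,-0.35],0.85],
    [[0,0,0],[0,0,-0.35],0.85]
  ]
}}

```text
time: 39.95
eef_pos: [0.5833, -0.0196, 0.2056]
eef_rot: [0.728, 0.685, -0.0, -0.001]
force: [-0.3, -0.2, -0.1]
finger_gap: 0.0808
grasp_force: 0.0
```

```bash
python3 -c "
from h import *
nextpick('F')"
```

```text
[ 0.58329178 -0.01964917  0.20557063] [-3.14022522e+00 -1.63110688e-04  1.50981313e+00]
[-0.001, -0.0, -0.144] [0.762, -0.348, 0.023] rows 4
[0.0, 0.0, 0.0] [0.829, -0.117, 0.4] rows 4
[0.0, 0.0, 0.0] [0.0, 0.0, 0.338] rows 2
```

>>> {"op": "arm_command", "data": {
  "rows": [
    [[0,0,-0.144],[0.762,-0.348,0.023],0.85],
    [[0,0,-0.144],[0.762,-0.348,0.023],0.85],
    [[0,0,-0.144],[0.762,-0.348,0.023],0.85],
    [[0,0,-0.144],[0.762,-0.348,0.023],0.85],
    [[0,0,-0.144],[0.762,-0.348,0.023],0.85]
  ]
}}

```text
time: 40.58
eef_pos: [0.5068, 0.1767, 0.1985]
eef_rot: [0.621, 0.784, -0.002, -0.001]
force: [-0.4, -0.3, -0.4]
finger_gap: 0.0804
grasp_force: 0.0
```

>>> {"op": "arm_command", "data": {
  "rows": [
    [[0,0,0],[0.829,-0.117,0.4],0.85],
    [[0,0,0],[0.829,-0.117,0.4],0.85],
    [[0,0,0],[0.829,-0.117,0.4],0.85],
    [[0,0,0],[0.829,-0.117,0.4],0.85],
    [[0,0,0],[0.829,-0.117,0.4],0.85]
  ]
}}

```text
time: 41.2
eef_pos: [0.4313, 0.3707, 0.0972]
eef_rot: [0.622, 0.783, -0.003, -0.001]
force: [-0.6, 0.6, -0.7]
finger_gap: 0.0811
grasp_force: 0.0
```

>>> {"op": "arm_command", "data": {
  "rows": [
    [[0,0,0],[0,0,0.18],0.85],
    [[0,0,0],[0,0,0.3],0.85],
    [[0,0,0],[0,0,0.338],0.85],
    [[0,0,0],[0,0,0.338],0.85]
  ]
}}

```text
time: 41.7
eef_pos: [0.434, 0.3701, 0.0163]
eef_rot: [0.623, 0.782, -0.0, -0.0]
force: [-0.2, -0.4, 0.8]
finger_gap: 0.081
grasp_force: 0.0
```

>>> {"op": "arm_command", "data": {
  "rows": [
    [[0,0,0],[0,0,0],0],
    [[0,0,0],[0,0,0],0],
    [[0,0,0],[0,0,0],0],
    [[0,0,0],[0,0,0],0],
    [[0,0,0],[0,0,0],0]
  ]
}}

```text
time: 42.32
eef_pos: [0.4342, 0.3716, 0.0178]
eef_rot: [0.622, 0.783, 0.001, 0.0]
force: [-0.8, -1.3, 6.9]
finger_gap: 0.062
grasp_force: 30.0
```

>>> {"op": "arm_command", "data": {
  "rows": [
    [[0,0,0],[0,0,-0.15],0],
    [[0,0,0],[0,0,-0.4],0],
    [[0,0,0],[0,0,-0.65],0],
    [[0,0,0],[0,0,-0.86],0],
    [[0,0,0],[0,0,-0.86],0]
  ]
}}

```text
time: 42.95
eef_pos: [0.4356, 0.3729, 0.2377]
eef_rot: [0.622, 0.783, 0.005, 0.001]
force: [0.5, 0.2, -0.9]
finger_gap: 0.0621
grasp_force: 30.0
```

```bash
python3 -c "
from h import *
place(5)"
```

```text
[0.005, -0.003, 0.144] [-0.873, 0.101, 0.116] rows 4
[0.0, 0.0, 0.0] [-0.808, 0.346, 0.12] rows 4
[0.0, 0.0, 0.0] [0.0, 0.0, 0.2] rows 1
```

>>> {"op": "arm_command", "data": {
  "rows": [
    [[0.002,0,0.144],[-0.873,0.101,0.08],0],
    [[0.002,0,0.144],[-0.873,0.101,0.08],0],
    [[0.002,0,0.144],[-0.873,0.101,0.08],0],
    [[0.002,0,0.144],[-0.873,0.101,0.08],0],
    [[0.002,0,0.144],[-0.873,0.101,0.08],0]
  ]
}}

```text
time: 43.58
eef_pos: [0.5065, 0.162, 0.2088]
eef_rot: [0.73, 0.684, -0.003, -0.002]
force: [0.2, 0.5, 0.1]
finger_gap: 0.0618
grasp_force: 30.0
```

>>> {"op": "arm_command", "data": {
  "rows": [
    [[0,0,0],[-0.808,0.346,0.05],0],
    [[0,0,0],[-0.808,0.346,0.05],0],
    [[0,0,0],[-0.808,0.346,0.1],0],
    [[0,0,0],[-0.808,0.346,0.136],0],
    [[0,0,0],[-0.808,0.346,0.136],0]
  ]
}}

```text
time: 44.2
eef_pos: [0.5799, -0.0434, 0.174]
eef_rot: [0.729, 0.684, -0.003, -0.003]
force: [-0.1, 0.0, -1.1]
finger_gap: 0.0621
grasp_force: 30.0
```

>>> {"op": "arm_command", "data": {
  "rows": [
    [[0,0,0],[0,0,0],0],
    [[0,0,0],[0,0,0],0]
  ]
}}

```text
time: 44.45
eef_pos: [0.581, -0.0412, 0.1776]
eef_rot: [0.728, 0.686, -0.001, -0.001]
force: [0.6, 0.3, 0.4]
finger_gap: 0.062
grasp_force: 30.0
```

```bash
python3 -c "
from h import *
x,y,z=slot(5);plan([(x,y,.1295,WY)])"
```

```text
[-0.002, 0.0, 0.001] [0.002, 0.012, 0.192] rows 1
```

>>> {"op": "arm_command", "data": {
  "rows": [
    [[0,0,0],[0.002,0.01,0.1],0],
    [[0,0,0],[0.002,0.01,0.16],0],
    [[0,0,0],[0.002,0.01,0.185],0],
    [[0,0,0],[0.002,0.01,0.192],0],
    [[0,0,0],[0.002,0.01,0.192],0]
  ]
}}

```text
time: 45.08
eef_pos: [0.5838, -0.0425, 0.1298]
eef_rot: [0.728, 0.685, -0.001, -0.001]
force: [-0.1, -0.4, -0.3]
finger_gap: 0.0617
grasp_force: 30.0
```

>>> {"op": "arm_command", "data": {
  "rows": [
    [[0,0,0],[0,0,0],0.8],
    [[0,0,0],[0,0,0],0.8],
    [[0,0,0],[0,0,0],0.8],
    [[0,0,0],[0,0,-0.1],0.85]
  ]
}}

```text
time: 45.58
eef_pos: [0.5817, -0.0422, 0.1518]
eef_rot: [0.728, 0.685, -0.003, -0.003]
force: [-0.5, -0.8, 0.1]
finger_gap: 0.0798
grasp_force: 0.0
```

>>> {"op": "arm_command", "data": {
  "rows": [
    [[0,0,0],[0,0,-0.2],0.85],
    [[0,0,0],[0,0,-0.4],0.85],
    [[0,0,0],[0,0,-0.6],0.85],
    [[0,0,0],[0,0,-0.6],0.85],
    [[0,0,0],[0,0,-0.6],0.85]
  ]
}}

```text
time: 46.2
eef_pos: [0.5839, -0.0424, 0.3037]
eef_rot: [0.728, 0.685, -0.002, -0.001]
force: [-0.3, 0.3, -0.6]
finger_gap: 0.0807
grasp_force: 0.0
```

```bash
python3 - <<'E'
from h import *
im,C=snap('wrist','w10')
print(pose()[0])
for d in bot.silhouettes('wrist','heat_top')[:2]:
    m=d['pixels'].astype(np.uint8);r=cv2.minAreaRect(cv2.findNonZero(m));print(d['p'],d['box'],r,pix2w(C,r[0],.07))
t,C2=snap('top')
for n,z in [('pot',.087)]:
    for d in bot.search_frame('top',n)[:1]:
        b=d['box'];print(n,d['p'],b,pix2w(C2,((b[0]+b[2])/2,(b[1]+b[3])/2),z))
a=cv2.resize(im[:250,60:460],(640,400),interpolation=cv2.INTER_CUBIC);b=cv2.resize(t[130:230,230:390],(640,400),interpolation=cv2.INTER_CUBIC)
cv2.imwrite('pics/c10.png',cv2.resize(np.vstack([a,b]),None,fx=.74,fy=.74)[:,:,::-1])
E
```

```text
[ 0.58341612 -0.04234666  0.30243472]
0.96 [154.2, 135.3, 182.6, 154.1] ((166.0, 144.0), (18.0, 28.0), 90.0) [[ 0.47452622 -0.00677775  0.07      ]]
pot 0.83 [347.6, 174.4, 388.1, 203.4] [[ 0.51511484 -0.34633139  0.087     ]]
```

View pics/c10.png

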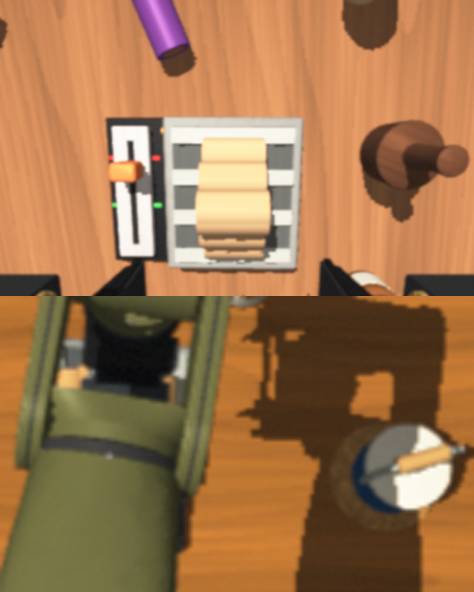

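The upper picture shows the pyramid neat on the warmer at (235,200) with the slider at (125,172). The lower picture shows the pot upright on the mat at (400,470). At the slider, the gripper body would foul the pyramid in the present orientation, so I'll turn it 90° (camera side towards the robot) and pinch the slider across its 20 mm width.

```bash
python3 - <<'E'
from h import *
g=lambda y:(W[0]-.110*np.cos(WY)-np.sin(WY)*y, W[1]-.110*np.sin(WY)+np.cos(WY)*y)
print(g(.028),g(-.015))
s=g(.028);e=g(-.015);t=WY+np.pi/2
plan([(.53,-.025,.29,t/2),(*s,.22,t),(*s,.046,t),(*e,.046,t)])
E
```

```text
(np.float64(0.47569421913113086), np.float64(-0.006200286955929106)) (np.float64(0.47309430586410683), np.float64(-0.049121615581729505))
[-0.004, -0.001, -0.408] [0.056, -0.217, 0.049] rows 5
[0.0, 0.0, -0.378] [0.204, -0.107, 0.28] rows 5
[0.0, 0.0, 0.0] [0.0, 0.0, 0.696] rows 3
[0.0, 0.0, 0.0] [0.0, -0.172, 0.0] rows 1
```

>>> {"op": "arm_command", "data": {
  "rows": [
    [[0,0,-0.408],[0.056,-0.217,0.04],0.6],
    [[0,0,-0.408],[0.056,-0.217,0.04],0.6],
    [[0,0,-0.408],[0.056,-0.217,0.04],0.6],
    [[0,0,-0.408],[0.056,-0.217,0.04],0.6],
    [[0,0,-0.408],[0.056,-0.217,0.04],0.6]
  ]
}}

```text
time: 47.02
eef_pos: [0.5303, -0.0251, 0.2931]
eef_rot: [0.395, 0.919, -0.001, -0.003]
force: [0.3, -0.6, -0.3]
finger_gap: 0.057
grasp_force: 0.0
```

>>> {"op": "arm_command", "data": {
  "rows": [
    [[0,0,-0.378],[0.204,-0.107,0.2],0.6],
    [[0,0,-0.378],[0.204,-0.107,0.2],0.6],
    [[0,0,-0.378],[0.204,-0.107,0.2],0.6],
    [[0,0,-0.378],[0.204,-0.107,0.2],0.6],
    [[0,0,-0.378],[0.204,-0.107,0.2],0.6]
  ]
}}

```text
time: 47.65
eef_pos: [0.4756, -0.0063, 0.2436]
eef_rot: [0.031, 1.0, -0.0, -0.003]
force: [-0.1, 0.8, -0.1]
finger_gap: 0.0572
grasp_force: 0.0
```

>>> {"op": "arm_command", "data": {
  "rows": [
    [[0,0,0],[0,0,0],0.6],
    [[0,0,0],[0,0,0],0.6]
  ]
}}

```text
time: 47.9
eef_pos: [0.4761, -0.0064, 0.2444]
eef_rot: [0.031, 1.0, -0.0, -0.002]
force: [-0.8, 0.1, -0.1]
finger_gap: 0.0571
grasp_force: 0.0
```

```bash
python3 - <<'E'
from h import *
t=WY+np.pi/2
print(bot.state()['qpos'][5])
plan([(.4757,-.0062,.12,t),(.4757,-.0062,.046,t)])
im,C=snap('wrist','w11')
for d in bot.silhouettes('wrist','heat_top')[:2]:
    m=d['pixels'].astype(np.uint8);r=cv2.minAreaRect(cv2.findNonZero(m));print(d['p'],d['box'],r,pix2w(C,r[0],.07))
E
```

```text
-1.6351471948655396
[-0.0, -0.002, -0.0] [-0.001, 0.001, 0.498] rows 2
[0.0, 0.0, 0.0] [0.0, 0.0, 0.296] rows 2
0.74 [247.8, 155.2, 264.8, 187.0] ((254.0, 171.5), (29.0, 18.0), 90.0) [[ 0.46932798 -0.00859604  0.07      ]]
```

View pics/w11.png

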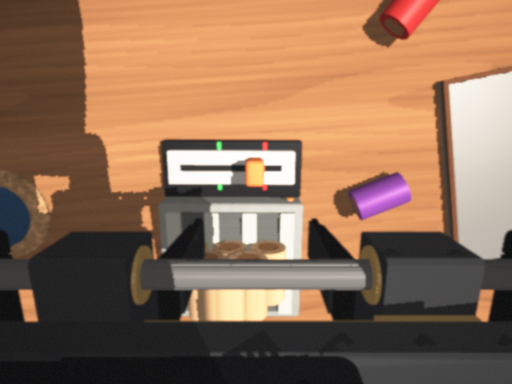

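The slider at (255,172) is centred between the fingers, the green line is at (219,166), and the way down is clear.

>>> {"op": "arm_command", "data": {
  "rows": [
    [[0,0,0],[0,0,0.25],0.6],
    [[0,0,0],[0,0,0.5],0.6],
    [[0,0,0],[0,0,0.7],0.6],
    [[0,0,0],[0,0,0.79],0.6],
    [[0,0,0],[0,0,0.79],0.6]
  ]
}}

```text
time: 48.62
eef_pos: [0.4735, -0.0062, 0.045]
eef_rot: [0.03, 1.0, 0.0, -0.004]
force: [-0.5, -0.2, 0.6]
finger_gap: 0.0569
grasp_force: 0.0
```

>>> {"op": "arm_command", "data": {
  "rows": [
    [[0,0,0],[0,0,0],0],
    [[0,0,0],[0,0,0],0],
    [[0,0,0],[0,0,0],0],
    [[0,0,0],[0,0,0],0],
    [[0,0,0],[0,0,0],0]
  ]
}}

```text
time: 49.25
eef_pos: [0.4758, -0.0066, 0.0477]
eef_rot: [0.03, 1.0, -0.0, -0.001]
force: [-0.3, -0.9, 2.5]
finger_gap: 0.0202
grasp_force: 30.0
```

>>> {"op": "arm_command", "data": {
  "rows": [
    [[0,0,0],[0,0,0],0],
    [[0,0,0],[0,0,0],0]
  ]
}}

```text
time: 49.5
eef_pos: [0.4758, -0.0066, 0.0477]
eef_rot: [0.03, 1.0, -0.0, -0.002]
force: [-1.2, -1.1, 4.6]
finger_gap: 0.02
grasp_force: 30.0
```

```bash
python3 -c "
from h import *
plan([(.4731,-.0491,.046,WY+np.pi/2)])"
```

```text
[-0.0, -0.002, 0.0] [0.0, -0.17, 0.007] rows 1
```

>>> {"op": "arm_command", "data": {
  "rows": [
    [[0,0,0],[0,-0.06,0],0],
    [[0,0,0],[0,-0.12,0],0],
    [[0,0,0],[0,-0.17,0],0],
    [[0,0,0],[0,-0.17,0],0],
    [[0,0,0],[0,-0.17,0],0]
  ]
}}

```text
time: 50.12
eef_pos: [0.473, -0.0495, 0.0477]
eef_rot: [0.03, 1.0, -0.001, -0.002]
force: [-2.0, -1.8, 6.6]
finger_gap: 0.0196
grasp_force: 30.0
```

>>> {"op": "arm_command", "data": {
  "rows": [
    [[0,0,0],[0,0,0],0.6],
    [[0,0,0],[0,0,0],0.6],
    [[0,0,0],[0,0,0],0.6],
    [[0,0,0],[0,0,0],0.6]
  ]
}}

```text
time: 50.62
eef_pos: [0.4726, -0.0487, 0.0469]
eef_rot: [0.03, 1.0, -0.0, -0.002]
force: [-0.3, -0.5, 0.5]
finger_gap: 0.0534
grasp_force: 0.0
```

>>> {"op": "arm_command", "data": {
  "rows": [
    [[0,0,0],[0,0,-0.2],0.6],
    [[0,0,0],[0,0,-0.5],0.6],
    [[0,0,0],[0,0,-0.8],0.6],
    [[0,0,0],[0,0,-1],0.6],
    [[0,0,0],[0,0,-1],0.6]
  ]
}}

```text
time: 51.25
eef_pos: [0.4758, -0.0491, 0.3031]
eef_rot: [0.03, 1.0, -0.001, 0.003]
force: [0.9, -0.6, -0.4]
finger_gap: 0.0571
grasp_force: 0.0
```

>>> {"op": "arm_command", "data": {
  "rows": [
    [[0,0,0],[0.5,-0.5,-0.3],0.6],
    [[0,0,0],[0.5,-0.5,-0.3],0.6],
    [[0,0,0],[0.5,-0.5,-0.3],0.6],
    [[0,0,0],[0.5,-0.5,-0.3],0.6],
    [[0,0,0],[0.5,-0.5,-0.3],0.6]
  ]
}}

```text
time: 51.88
eef_pos: [0.3417, -0.166, 0.3715]
eef_rot: [0.03, 1.0, 0.0, -0.002]
force: [0.1, 0.0, 0.4]
finger_gap: 0.0569
grasp_force: 0.0
```

```bash
python3 - <<'E'
from h import *
im,C=snap('wrist','w12')
for n,z in [('pot',.087),('mat',.006),('heat_top',.07)]:
    for d in bot.silhouettes('wrist',n)[:1]:
        r=cv2.minAreaRect(cv2.findNonZero(d['pixels'].astype(np.uint8)));print(n,d['p'],d['box'],pix2w(C,r[0],z))
t,_=snap('top','t12')
a=cv2.resize(im,(512,384));b=cv2.resize(t[120:240,230:390],(512,384),interpolation=cv2.INTER_CUBIC)
cv2.imwrite('pics/c12.png',cv2.resize(np.vstack([a,b]),None,fx=.78,fy=.78)[:,:,::-1])
E
```

```text
pot 0.57 [152.5, 241.7, 168.8, 256.7] [[ 0.46176473 -0.31659724  0.087     ]]
mat 0.72 [149.8, 227.3, 177.3, 240.1] [[ 0.46853703 -0.33480773  0.006     ]]
heat_top 0.53 [323.6, 220.7, 343.9, 244.8] [[ 0.45634512 -0.05033575  0.07      ]]
```

View pics/c12.png

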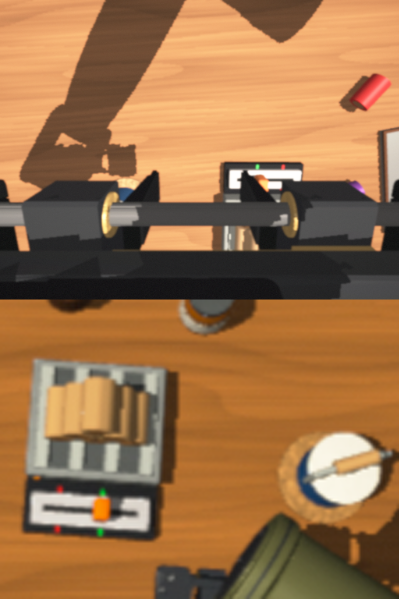

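```bash
python3 - <<'E'
from h import *
C=cam('top');im=cv2.imread('pics/t12.png')[:,:,::-1]
f=lambda u,v:(230+u/2.496,120+(v-299.5)/2.496)
print('lid',pix2w(C,f(347,467),.087),'mat',pix2w(C,f(332,478),.006))
for n,z in [('pot',.05),('mat',.006)]:
    print([(n,d['p'],np.round(d['box'],1)) for d in bot.search_frame('top',n)[:1]])
hsv=cv2.cvtColor(np.ascontiguousarray(im),cv2.COLOR_RGB2HSV)[160:220,335:395]
w=((hsv[...,1]<60)&(hsv[...,2]>150)).astype(np.uint8);c=max(cv2.findContours(w,0,2)[0],key=cv2.contourArea)
(u,v),r=cv2.minEnclosingCircle(c);print(u+335,v+160,r,pix2w(C,(u+335,v+160),.087))
print('pred mat bounds',w2pix(C,[[.517+.06*np.cos(a),-.342+.06*np.sin(a),.006] for a in (0,1.57,3.14,4.71)]).round(1))
E
```

```text
lid [[ 0.52065305 -0.35010861  0.087     ]] mat [[ 0.51721419 -0.35265147  0.006     ]]
[('pot', 0.91, array([348.9, 174.9, 386.8, 203. ]))]
[('mat', 0.6, array([342.8, 171.7, 377.9, 210.3]))]
367.51265716552734 186.9050636291504 14.800662994384766 [[ 0.52126037 -0.34550559  0.087     ]]
pred mat bounds [[359.2 173.3]
 [341.3 191.5]
 [360.3 210. ]
 [378.2 191.7]]
```

The pot is within about 5 mm of the mat's centre, the pyramid is in place and the slider is on the green line. The arm is clear of everything, so I'm handing in.

```bash
python3 -c "
from bench import bot
print(bot.finish_job())"
```

```text
the job is handed in; nothing more can be done
None
```

The job is handed in (no verdict was returned): the pot stands upright within about 5 mm of the cork mat's centre, all six blanks are stacked as a pyramid on the warmer, and the orange slider is at the green line.

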